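Put the garlic and lemon away under their matching stoneware covers

TASK

Put the garlic bulb on the small round dish and the lemon on the oblong dish, lengthwise; the tomato is on the large round dish already. Then close all three dishes, each with its own matching cover sitting flat inside the dish's raised lip. Leave the dishes where they stand and do not disturb the mug.

Things in the scene. Friction and masses are not known exactly. Their poses are not given: they have to be found in the camera images.
- garlic: whole garlic bulb, 60 mm across, 59 mm high with its pointed neck up, light (0.04 kg), standing loose on the worktop. Origin at the centre of its underside, z up.
- lemon: yellow lemon lying loose on the worktop, 78 mm long along its x axis, 55 mm across (y), 56 mm high. Origin below its middle, at its underside.
- small_dish: small low round white stoneware dish, 108 mm across over the lip, empty. Its flat floor is 8 mm above the worktop; the lip all round rises to 16 mm and is 96 to 98 mm across inside. Loose, 0.45 kg. Origin at the centre of its underside, z up.
- large_dish: large low round white stoneware dish, 136 mm across over the lip, with a red tomato (65 mm across, 66 mm high, attached) in its middle. Floor at 8 mm, lip to 16 mm, 124 to 126 mm across inside. Loose, 0.7 kg. Origin at the centre of its underside, z up.
- oblong_dish: low oblong white stoneware dish with rounded corners, 135 mm long (its x axis) and 109 mm wide (y), empty. Floor at 8 mm, rounded lip to 16.5 mm, 117 x 91 mm inside the lip. Loose, 0.5 kg. Origin at the centre of its underside, z up.
- small_cover: small round white stoneware bell cover of the small dish, standing mouth down: outside 90 mm across, inside 80 mm, body 72 mm high, inner height 66 mm. On top in the centre a round wooden knob, 26 mm across and 28 mm high (from 72 to 100 mm), widest from 84 to 94 mm. 0.24 kg. Origin at the centre of its open rim (underside), z up.
- large_cover: large round white stoneware bell cover of the large dish, standing mouth down: outside 118 mm across, inside 108 mm, body 80 mm high, inner height 74 mm. Same wooden knob on top, from 80 to 108 mm, widest from 92 to 102 mm. 0.34 kg. Origin at the centre of its open rim (underside), z up.
- oblong_cover: oblong white stoneware cover of the oblong dish, standing mouth down: outside 111 mm (x) by 85 mm (y), inside 101 x 75 mm, body 68 mm high, inner height 60 mm. On top a wooden bar grip, 52 mm long along x, 16 mm thick in y, from 68 to 95.5 mm high. 0.3 kg. Either way round fits. Origin at the centre of its open rim (underside), z up.
- mug: blue and white mug with a handle, 80 mm across, 117 mm long over the handle (its y axis), 102 mm high, standing among the dishes; stays where it is. Origin on the worktop under the middle of its overall length; the round body is centred 18 mm from it toward +y, the handle points to -y.
Mind the look-alikes: they are no part of the job. There is more than one size of the lemon; the job needs the middle-sized.

How it is judged:
At the end, for the whole second after the job is handed in: Garlic within 25 mm of the small dish's centre, lemon within 30 mm of the oblong dish's; each cover inside its own dish's lip: centres within 8 mm, rim within 3.5 mm of the dish floor, cover and dish level within 0.06 rad; each dish within 30 mm of its start; all at rest (horizontal distance between small_cover and small_dish below 0.008 m and z of small_cover in the frame of small_dish between 0.004 and 0.0115 m and angle between each of small_cover, small_dish, large_cover, large_dish, oblong_cover, oblong_dish's own z axis and vertical below 0.06 rad and distance of each of small_dish, large_dish, oblong_dish from where it was at the start of the episode below 0.03 m and linear speed of each of small_cover, small_dish, large_cover, large_dish, oblong_cover, oblong_dish, garlic, lemon below 0.02 m/s and horizontal distance between large_cover and large_dish below 0.008 m and z of large_cover in the frame of large_dish between 0.004 and 0.0115 m and horizontal distance between oblong_cover and oblong_dish below 0.008 m and z of oblong_cover in the frame of oblong_dish between 0.004 and 0.0115 m and horizontal distance between garlic and small_dish below 0.025 m and horizontal distance between lemon and oblong_dish below 0.03 m); the robot touches nothing.
It fails at once if the mug is pushed more than 20 mm or tipped (distance of mug from where it was at the start of the episode above 0.02 m or angle between mug's own z axis and vertical above 0.2 rad).
It also fails if it takes over 136 s, if anything falls off the work surface, if the arm or the gripper's body presses on something with over 40 N, if the wrist force passes 120 N, or if a joint passes its speed limit or range.

ROBOT

A 6-joint arm with a two-finger parallel gripper is mounted at the origin on a cart in front of the work surface, level with it; the furniture and walls round the work are solid. World frame = base frame: x ahead of the robot, y to its left, z up, the work surface at z = 0. Lengths are in m, angles in rad, forces in N, time in s.
With the tool pointing down it reaches from about 0.25 to 0.775 m from the base axis. Payload 4 kg.
Tool frame: the origin (TCP) lies at the centre of the arm's flange, where the gripper is bolted on; the fingertips stand 199 mm ahead of it and the grasp point (between the pads) lies 180 mm ahead of it (robot.tcp_to_tips is the z of the fingertips in the tool frame, in m); z points along the fingers, y is the line along which they close (so a half turn about z gives the same grasp; the last joint's range is limited). The gripper opens to 94 mm and grips with 3 to 60 N. Pads are 16 mm wide; open, the fingers measure 119 mm over their backs; the gripper's body (75 mm by 177 mm) begins 78 mm behind the grasp point.
Start: joints at [1.116, 0.087, 1.371, -0, 1.684, -0.103], TCP at [0.19, 0.516, 0.405] pointing down, gripper open.
Joint ranges: [-3.1, 3.1], [-0.76, 2.03], [0.27, 2.55], [-1.08, 4.22], [0.17, 2.65], [-2.57, 2.57]. Speed limits (rad/s): [2.79, 2.79, 3.14, 3.14, 3.14, 3.14].

INTERFACE

Orientations are given as [roll, pitch, yaw] about the fixed x, y, z axes, in that order (R = Rz(yaw) Ry(pitch) Rx(roll)).
In Python, from bench import robot gives the robot as it stands.
- The arm moves only by the tool play_rows, never from a script. Its arguments are lists of equal length, an entry for each row: "translation": the shift along the tool's x, y, z scaled (see below), a list of three; "twist": the turn, a rotation vector about the tool's x, y, z scaled (see below), a list of three; "gripper": the opening, from -1 (shut) to 1 (fully open). A call has 1 to 8 rows; each row shifts and turns the commanded pose from where the row before left it, along the tool's axes as they then stand; what a row does not reach is not made up. The controller multiplies each number of a shift by 0.04 m and each number of a turn by 0.1 rad. A row lasts 1/10 s, in which the tool goes at most 50 mm and 8.59 degrees, less where a joint would pass 70% of its speed; a pose out of reach is approached as far as the arm can. A call with a number of a shift or a turn outside -1 to 1 is refused whole. A call with a gripper value outside its range is refused whole. The fingers move at their own pace and stop on an object; the grip force is fixed at half the most. Time passes only in rows, so rows that do not move let the fingers close. It gives the time, the measured TCP pose, the force, the opening and the grip force at its end, in the units of the state.
- robot.get_obs(): the state, without advancing time (a new reading comes with each control period).
- robot.snapshot(name): name is "scene" or "side" or "wrist"; returns the picture (480x640x3 uint8, red, green, blue); there is no depth.
- robot.camera_model(name): a dict with "camera_matrix" (3x3 intrinsics, pixels), "rvec" (rotation vector, rad) and "tvec" (3), from world to camera coordinates, as OpenCV has them. Camera axes: x right, y down, z forward; pixel columns grow to the right and rows downward; lengths in m; the calibration is good to about 2 mm. The wrist camera is an equidistant fisheye: a pixel r from the principal point sees the ray r / f radians off the axis. A picture is of the moment at which its call begins: read the wrist's pose just before it. camera_model takes no time and is no camera call; for the wrist camera it gives the pose at the moment of the call.
- robot.close_job(): hands the job in; it is judged then, once.
Trained networks look in the newest picture that a camera, given by its name, has taken for a name from the list of things; names that differ only in an ending like _2 or _b are one class to them, and where a whole thing is asked for, a point or a joint stands for the part that bears it (a point fixed in the world has none). Each returns a list of dicts, best first, with "score" (0 to 1); they miss things now and then, are a little off and sometimes report something else, mostly with a low value. They report only what shows in the picture. A call takes as long as a camera call. They do not tell look-alikes from the thing itself.
- robot.recognise(name, camera): "centre" ([x, y, z] in m, in world coordinates, good to about 4 mm: the middle of the surface that is visible of it).
- robot.spot_point(name, camera): "centre" ([x, y, z] in m, in world coordinates, good to about 4 mm: a listed point, or the origin of a listed thing).
The state is a dict: "time": time; "joint_positions": joint angles; "qvel": joint speeds; "joint_torque": joint torques, N m; "tool_pos": TCP position; "ee_rot": TCP orientation; "wrist_force": force on the tool from outside, world axes, zero at the start; "wrist_torque": the same for the moment, N m; "width": finger opening in m; "finger_force": force on a finger pad.
Only numpy, scipy, OpenCV 4.12 (cv2) and the standard library are available. Lean on these libraries where they do the work, as an engineer would, in place of code of your own. Each camera call takes 0.05 s, during which the arm holds its last target. There are 200 camera calls.

## Working session

There is one attempt and no reset: what is moved stays moved. The work goes in short steps, Python scripts to look and compute and a tool call to move; the robot and the scene stay as the last step left them, time stands still between calls to the robot, and variables do not carry over. Pictures are saved under pics/ and viewed, at most 18 in all, crops included, and the job is handed in when it is done.

Besides the shell and the picture viewer there is one more tool, called by a JSON object that holds its "method" and its "body". play_rows: Moves the arm, as the interface text tells. Its arguments: {"type":"object","properties":{"translation":{"type":"array","items":{"type":"array","items":{"type":"number","minimum":-1,"maximum":1}}},"twist":{"type":"array","items":{"type":"array","items":{"type":"number","minimum":-1,"maximum":1}}},"gripper":{"type":"array","items":{"type":"number"}}},"required":["translation","twist","gripper"]}

```bash
ls; mkdir -p pics; python3 - <<'E'
from bench import robot
import cv2,numpy as np
o=robot.get_obs();print({k:np.round(v,3) for k,v in o.items()})
for c in ["scene","side","wrist"]:
    cv2.imwrite(f"pics/{c}0.png",robot.snapshot(c)[:,:,::-1])
    for n in ["garlic","lemon","small_dish","large_dish","oblong_dish","small_cover","large_cover","oblong_cover","mug"]:
        try: print(c,n,[(np.round(d["centre"],3).tolist(),round(d["score"],2)) for d in robot.spot_point(n,c)])
        except Exception as e: print(c,n,e)
print(robot.get_obs()["time"])
E
```

```text
pics
{'time': np.float64(0.0), 'joint_positions': array([ 1.116,  0.088,  1.372, -0.   ,  1.684, -0.103]), 'qvel': array([-0.   ,  0.   , -0.001,  0.   , -0.002, -0.   ]), 'joint_torque': array([-2.0000e-03, -3.4019e+01, -3.0242e+01,  7.2000e-02,  3.3000e-02,
       -0.0000e+00]), 'tool_pos': array([0.189, 0.516, 0.403]), 'ee_rot': array([-3.139, -0.   ,  2.79 ]), 'wrist_force': array([0.5  , 0.892, 0.583]), 'wrist_torque': array([-0.015, -0.03 ,  0.011]), 'finger_force': np.float64(0.0), 'width': np.float64(0.094)}
scene garlic [([0.478, 0.083, -0.0], 0.68), ([0.495, 0.412, -0.0], 0.27)]
scene lemon [([0.373, -0.388, -0.001], 0.78), ([0.477, -0.083, 0.002], 0.67), ([0.578, -0.155, -0.001], 0.53), ([0.613, 0.233, -0.001], 0.17)]
scene small_dish [([0.386, -0.216, -0.003], 0.71)]
scene large_dish [([0.648, -0.003, -0.001], 0.75)]
scene oblong_dish [([0.495, 0.409, -0.001], 0.68)]
scene small_cover [([0.521, -0.456, 0.003], 0.65)]
scene large_cover [([0.616, 0.232, 0.003], 0.75)]
scene oblong_cover [([0.373, 0.216, 0.0], 0.64)]
scene mug [([0.652, -0.256, 0.002], 0.68), ([0.372, 0.212, 0.001], 0.67)]
side garlic [([0.475, 0.083, -0.003], 0.86)]
side lemon [([0.476, -0.086, 0.0], 0.88), ([0.374, -0.388, 0.001], 0.84), ([0.578, -0.157, -0.003], 0.72)]
side small_dish [([0.384, -0.21, 0.002], 0.56)]
side large_dish [([0.647, 0.001, -0.0], 0.82)]
side oblong_dish [([0.499, 0.407, 0.002], 0.68)]
side small_cover [([0.523, -0.456, 0.0], 0.82)]
side large_cover [([0.612, 0.233, 0.0], 0.69)]
side oblong_cover [([0.376, 0.218, 0.0], 0.91), ([0.614, 0.234, 0.001], 0.44)]
side mug [([0.65, -0.257, 0.0], 0.66)]
wrist garlic []
wrist lemon []
wrist small_dish []
wrist large_dish [([0.501, 0.403, 0.0], 0.52)]
wrist oblong_dish [([0.499, 0.406, 0.001], 0.97)]
wrist small_cover []
wrist large_cover []
wrist oblong_cover [([0.375, 0.22, 0.003], 0.79)]
wrist mug []
1.5
```

View pics/scene0.png

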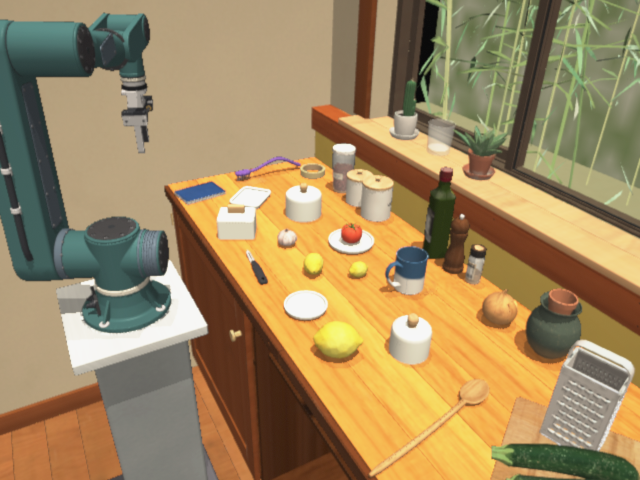

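View pics/side0.png

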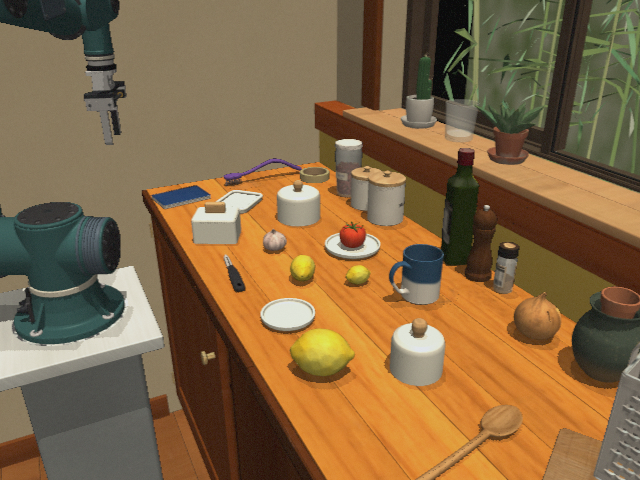

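View pics/wrist0.png

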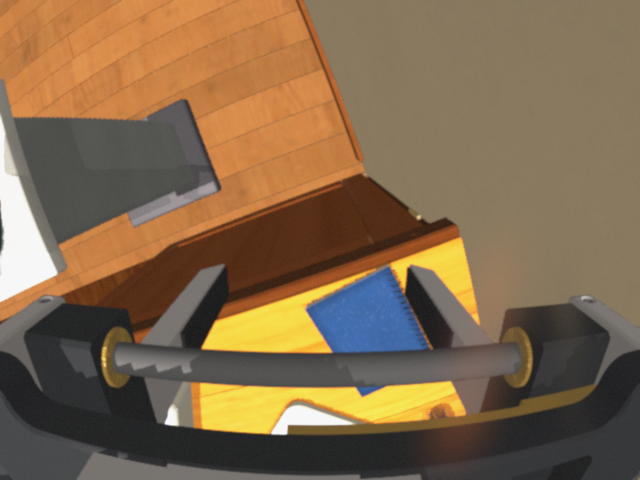

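The scene shows the middle lemon at about px (313,263), the large decoy at (338,340) and the small one at (358,269). Dishes and covers match the network positions. Next I check the wrist camera geometry and do scene/side fits.

```bash
cat > h.py <<'E'
from bench import robot
import cv2,numpy as np
from scipy.spatial.transform import Rotation as Ro
def cam(c):
    m=robot.camera_model(c); return np.array(m["camera_matrix"]),Ro.from_rotvec(np.ravel(m["rvec"])).as_matrix(),np.ravel(m["tvec"])
def tool():
    o=robot.get_obs(); return Ro.from_euler("xyz",o["ee_rot"]).as_matrix(),np.array(o["tool_pos"])
def ground(c,px,z,M=None):
    K,R,t=M or cam(c); px=np.atleast_2d(px).astype(float)
    if c=="wrist":
        a=(px-K[:2,2])/[K[0,0],K[1,1]]; th=np.linalg.norm(a,axis=1,keepdims=True)
        d=np.hstack([a/np.maximum(th,1e-9)*np.sin(th),np.cos(th)])
    else: d=np.hstack([(px-K[:2,2])/[K[0,0],K[1,1]],np.ones((len(px),1))])
    C=-R.T@t; d=d@R
    return (C+d*((z-C[2])/d[:,2])[:,None])[:,:2]
def proj(c,P,M=None):
    K,R,t=M or cam(c); p=np.atleast_2d(P)@R.T+t
    if c=="wrist":
        r=np.linalg.norm(p[:,:2],axis=1,keepdims=True); u=p[:,:2]/np.maximum(r,1e-9)*np.arctan2(r,p[:,2:])
    else: u=p[:,:2]/p[:,2:]
    return u*[K[0,0],K[1,1]]+K[:2,2]
E
python3 - <<'E'
from h import *
R,p=tool();K,Rc,t=cam("wrist")
C=-Rc.T@t
print("cam in tool",(C-p)@R,"axes",(Rc@R).round(3).tolist(),K.tolist())
for z in(.18,.4): print(proj("wrist",p+R@np.array([0,0,z])))
E
```

```text
cam in tool [7.43866964e-02 6.94092037e-05 1.80971330e-02] axes [[-0.0, 1.0, -0.0], [-0.968, -0.0, -0.252], [-0.252, 0.0, 0.968]] [[371.64829954431775, 0.0, 316.4540039721266], [0.0, 371.64829954431775, 232.3647874200354], [0.0, 0.0, 1.0]]
[[316.30541548 297.72318126]]
[[316.34596119 209.15327167]]
```

{"method": "play_rows", "body": {"translation": [[0, 0, 0], [0, 0, 0], [0, 0, 0], [0, 0, 0], [0, 0, 0], [0, 0, 0], [0, 0, 0], [0, 0, 0]], "twist": [[0, 0, 0.9], [0, 0, 1], [0, 0, 1], [0, 0, 1], [0, 0, 1], [0, 0, 1], [0, 0, 1], [0, 0, 1]], "gripper": [1, 1, 1, 1, 1, 1, 1, 1]}}

```text
time: 2.3
tool_pos: [0.1895, 0.5163, 0.4047]
ee_rot: [3.142, -0.0, 1.996]
wrist_force: [0.5, 0.6, 0.2]
width: 0.0942
finger_force: 0.0
```

{"method": "play_rows", "body": {"translation": [[0, 0, 0], [0, 0, 0], [0, 0, 0], [0, 0, 0], [0, 0, 0]], "twist": [[0, 0, 1], [0, 0, 1], [0, 0, 1], [0, 0, 1], [0, 0, 0.25]], "gripper": [1, 1, 1, 1, 1]}}

```text
time: 2.8
tool_pos: [0.1895, 0.5163, 0.4047]
ee_rot: [-3.142, -0.0, 1.574]
wrist_force: [-0.3, -0.2, -0.4]
width: 0.0944
finger_force: 0.0
```

{"method": "play_rows", "body": {"translation": [[-0.6, 0.9, 0], [-0.6, 0.9, 0], [-0.6, 0.9, 0], [-0.6, 0.9, 0], [-0.6, 0.9, 0], [-0.6, 0.9, 0], [-0.6, 0.9, 0], [0, 0, 0]], "twist": [[0, 0, 0], [0, 0, 0], [0, 0, 0], [0, 0, 0], [0, 0, 0], [0, 0, 0], [0, 0, 0], [0, 0, 0]], "gripper": [1, 1, 1, 1, 1, 1, 1, 1]}}

```text
time: 3.6
tool_pos: [0.4458, 0.3464, 0.4041]
ee_rot: [3.141, 0.002, 1.569]
wrist_force: [0.2, -0.3, -0.7]
width: 0.0937
finger_force: 0.0
```

```bash
python3 - <<'E'
from h import *
o=robot.get_obs();print(o["tool_pos"],o["ee_rot"],o["time"])
im=robot.snapshot("wrist");cv2.imwrite("pics/w1.png",im[:,:,::-1])
for n in ["oblong_dish","oblong_cover","large_cover","garlic"]: print(n,[(np.round(d["centre"],3).tolist(),round(d["score"],2)) for d in robot.spot_point(n,"wrist")])
E
```

```text
[0.44578305 0.34639771 0.40407195] [3.14058897e+00 1.79255476e-03 1.56943962e+00] 3.6
oblong_dish [([0.498, 0.405, -0.0], 0.58)]
oblong_cover [([0.377, 0.221, 0.0], 0.82), ([0.613, 0.23, 0.001], 0.37)]
large_cover [([0.612, 0.236, -0.0], 0.95)]
garlic [([0.478, 0.083, -0.0], 0.79)]
```

View pics/w1.png

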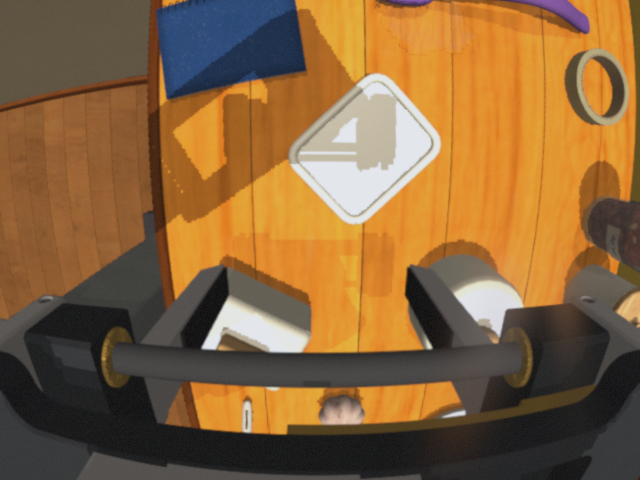

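The oblong dish is fully visible, with corners near (378,73), (440,145), (355,223), (290,157). Both covers are partly behind the fingers.

```bash
cat >> h.py <<'E'
def blob(c,im,near,z,smax=95,vmin=90,show=None):
    """white region nearest to world xy 'near' at height z -> its outer contour px and ground points"""
    M=cam(c); hsv=cv2.cvtColor(im,cv2.COLOR_RGB2HSV)
    m=((hsv[:,:,1]<smax)&(hsv[:,:,2]>vmin)).astype(np.uint8); m=cv2.morphologyEx(m,cv2.MORPH_OPEN,np.ones((3,3)))
    cs,_=cv2.findContours(m,cv2.RETR_EXTERNAL,cv2.CHAIN_APPROX_NONE)
    q=proj(c,[*near,z],M)[0]
    k=max([k for k in cs if cv2.contourArea(k)>300],key=lambda k:cv2.pointPolygonTest(k,(float(q[0]),float(q[1])),True))
    h=cv2.convexHull(k)
    f=np.zeros(m.shape,np.uint8); cv2.drawContours(f,[h],-1,1,-1)
    k=cv2.findContours(f,cv2.RETR_EXTERNAL,cv2.CHAIN_APPROX_NONE)[0][0][:,0]
    return k,ground(c,k,z,M)
def rect(g):
    r=cv2.minAreaRect((g*1000).astype(np.float32)); (x,y),(w,h),_=r
    b=cv2.boxPoints(r); e=b[1]-b[0]; f=b[2]-b[1]
    L=e if np.hypot(*e)>np.hypot(*f) else f
    return (x/1000,y/1000),sorted((w,h)),np.arctan2(L[1],L[0])%np.pi
def circ(g):
    (x,y),(a,b),_=cv2.fitEllipse((g*1000).astype(np.float32)); return (x/1000,y/1000),(a,b)
E
python3 - <<'E'
from h import *
im=cv2.imread("pics/w1.png")[:,:,::-1].copy()
for s in(80,95,120):
    k,g=blob("wrist",im,(.498,.407),.012,smax=s);print(s,rect(g))
for c,n in(("scene","scene0"),("side","side0")):
    im=cv2.imread(f"pics/{n}.png")[:,:,::-1].copy()
    for nm,p,z in(("ob",(.498,.407),.012),("small",(.385,-.213),.012)):
        for s in(60,95):
            k,g=blob(c,im,p,z,smax=s);print(c,nm,s,rect(g),circ(g))
E
```

```text
80 ((0.4893461608886719, 0.41363681030273436), [110.34971618652344, 136.27484130859375], np.float32(0.7695141))
95 ((0.489218505859375, 0.41353045654296877), [110.80103302001953, 137.0322265625], np.float32(0.7642238))
120 ((0.48925631713867185, 0.4136228637695312), [111.37411499023438, 137.39816284179688], np.float32(0.7632596))
scene ob 60 ((0.4343484191894531, 0.3310010986328125), [144.9865264892578, 370.82806396484375], np.float32(0.99105424)) ((0.4376199951171875, 0.3227709350585938), (149.3261260986328, 395.36279296875))
scene ob 95 ((0.43444290161132815, 0.3309417724609375), [148.34120178222656, 371.68121337890625], np.float32(0.9871967)) ((0.43860464477539063, 0.32314730834960936), (152.43191528320312, 398.2150573730469))
scene small 60 ((0.38845541381835935, -0.2087065887451172), [107.3594970703125, 112.90336608886719], np.float32(1.0898356)) ((0.38784130859375, -0.20919456481933593), (107.27487182617188, 114.32445526123047))
scene small 95 ((0.38765841674804685, -0.21039450073242189), [107.5081558227539, 116.63365936279297], np.float32(1.0898355)) ((0.3875997924804688, -0.2
[... 184 characters left out ...]
0.4324331359863281, 0.32097836303710936), (168.21888732910156, 389.45465087890625))
side ob 95 ((0.4253175048828125, 0.33055413818359375), [164.68946838378906, 376.35546875], np.float32(0.99426913)) ((0.43233102416992186, 0.32189599609375), (168.9884033203125, 392.182373046875))
side small 60 ((0.38564468383789063, -0.21152455139160156), [105.79728698730469, 114.9589614868164], np.float32(1.1090848)) ((0.3864937744140625, -0.21157510375976563), (106.06028747558594, 116.24532318115234))
side small 95 ((0.3854877624511719, -0.2114442138671875), [106.14983367919922, 114.9631118774414], np.float32(1.1090891)) ((0.38627316284179686, -0.21122637939453126), (107.01905822753906, 117.67131042480469))
```

{"method": "play_rows", "body": {"translation": [[-0.8, -0.5, 0], [-0.8, -0.5, 0], [-0.8, -0.4, 0], [-0.6, -0.3, 0], [0, 0, 0], [0, 0, 0]], "twist": [[0, 0, 0], [0, 0, 0], [0, 0, 0], [0, 0, 0], [0, 0, 0], [0, 0, 0]], "gripper": [1, 1, 1, 1, 1, 1]}}

```text
time: 4.45
tool_pos: [0.374, 0.2297, 0.4053]
ee_rot: [3.14, -0.002, 1.576]
wrist_force: [0.6, -0.4, -0.2]
width: 0.0938
finger_force: 0.0
```

```bash
python3 - <<'E'
from h import *
print(tool())
im=robot.snapshot("wrist");cv2.imwrite("pics/w2.png",im[:,:,::-1])
E
```

```text
(array([[-0.00532824,  0.9999845 ,  0.00161455],
       [ 0.99998466,  0.00532579,  0.00151882],
       [ 0.0015102 ,  0.00162262, -0.99999754]]), array([0.37400872, 0.2297314 , 0.40525432]))
```

View pics/w2.png

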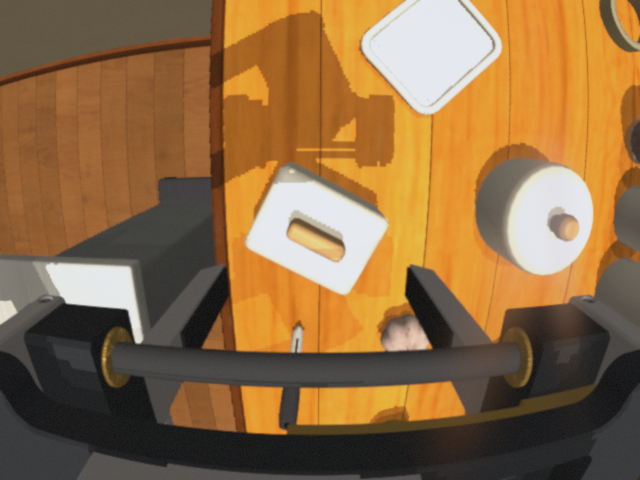

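The oblong cover sits at about (316,230) with its bar from (290,226) to (342,252); the dish is at (432,48) and the large cover's knob at (566,228). I re-measure from this rest pose.

```bash
python3 - <<'E'
from h import *
print(tool()[1])
im=robot.snapshot("wrist");cv2.imwrite("pics/w3.png",im[:,:,::-1])
k,g=blob("wrist",im,(.495,.407),.012,smax=95);print("dish",rect(g),"touch top",k[:,1].min())
k,g=blob("wrist",im,(.376,.219),.066);print("cover",rect(g))
hsv=cv2.cvtColor(im,cv2.COLOR_RGB2HSV); M=cam("wrist")
def wood(hull):
    f=np.zeros(hsv.shape[:2],np.uint8);cv2.drawContours(f,[hull[:,None]],-1,1,-1);f=cv2.erode(f,np.ones((9,9)))
    m=f*(hsv[:,:,1]>100).astype(np.uint8)
    cs=cv2.findContours(m,cv2.RETR_EXTERNAL,cv2.CHAIN_APPROX_NONE)[0];return max(cs,key=cv2.contourArea)[:,0]
w=wood(k);print("bar",w.mean(0),rect(ground("wrist",w,.0955,M)),rect(ground("wrist",w,.085,M)))
k,g=blob("wrist",im,(.613,.233),.08);w=wood(k);print("knob",w.mean(0),cv2.minEnclosingCircle(w.astype(np.float32)),circ(ground("wrist",w,.1,M)))
for z in (.0,.08):print("lc",circ(ground("wrist",k,z,M)))
E
```

```text
[0.3744136  0.23002715 0.4050393 ]
dish ((0.49510696411132815, 0.4093234252929687), [110.26602172851562, 137.86209106445312], np.float32(0.756871)) touch top 0
cover ((0.37387744140625, 0.22176890563964843), [89.40776824951172, 110.1332778930664], np.float32(2.660502))
bar [315.06818182 240.14393939] ((0.37338809204101564, 0.22139312744140624), [17.69550132751465, 50.087074279785156], np.float32(2.6641805)) ((0.3733896484375, 0.21841731262207031), [18.33332633972168, 51.89243698120117], np.float32(2.6641812))
knob [571.88636364 229.04545455] ((571.0, 229.0), 9.486932754516602) ((0.616292236328125, 0.23387043762207033), (13.184659957885742, 18.661392211914062))
lc ((0.64640966796875, 0.22392138671875), (140.1254119873047, 188.7526397705078))
lc ((0.5899340209960937, 0.24047366333007814), (111.1446533203125, 149.7147979736328))
```

{"method": "play_rows", "body": {"translation": [[-0.9, 0.3, 0], [-0.95, 0.35, 0], [-0.95, 0.35, 0], [-0.95, 0.35, 0], [-0.95, 0.35, 0], [-0.95, 0.35, 0], [-0.95, 0.35, 0], [-0.7, 0.2, 0]], "twist": [[0, 0, 0], [0, 0, 0], [0, 0, 0], [0, 0, 0], [0, 0, 0], [0, 0, 0], [0, 0, 0], [0, 0, 0]], "gripper": [1, 1, 1, 1, 1, 1, 1, 1]}}

```text
time: 5.35
tool_pos: [0.4815, -0.0641, 0.404]
ee_rot: [-3.141, -0.0, 1.575]
wrist_force: [0.9, 0.3, 0.6]
width: 0.0941
finger_force: 0.0
```

{"method": "play_rows", "body": {"translation": [[0, 0, 0], [0, 0, 0], [0, 0, 0], [0, 0, 0]], "twist": [[0, 0, 0], [0, 0, 0], [0, 0, 0], [0, 0, 0]], "gripper": [1, 1, 1, 1]}}

```text
time: 5.75
tool_pos: [0.4799, -0.0612, 0.4047]
ee_rot: [3.141, -0.0, 1.577]
wrist_force: [0.2, -0.7, 0.3]
width: 0.0942
finger_force: 0.0
```

```bash
python3 - <<'E'
from h import *
print(tool()[1],robot.get_obs()["ee_rot"])
im=robot.snapshot("wrist");cv2.imwrite("pics/w4.png",im[:,:,::-1]);np.savez("pics/w4.npz",*cam("wrist"))
for n in ["garlic","lemon","large_dish","small_dish"]: print(n,[(np.round(d["centre"],3).tolist(),round(d["score"],2)) for d in robot.spot_point(n,"wrist")])
E
```

```text
[ 0.47986414 -0.06123469  0.40472992] [ 3.14145392e+00 -3.91800747e-04  1.57700597e+00]
garlic [([0.477, 0.083, -0.0], 0.93)]
lemon [([0.477, -0.081, -0.0], 0.96), ([0.58, -0.149, -0.001], 0.92), ([0.372, -0.39, 0.002], 0.66)]
large_dish [([0.648, 0.002, 0.002], 0.98)]
small_dish [([0.385, -0.215, -0.001], 0.83)]
```

View pics/w4.png

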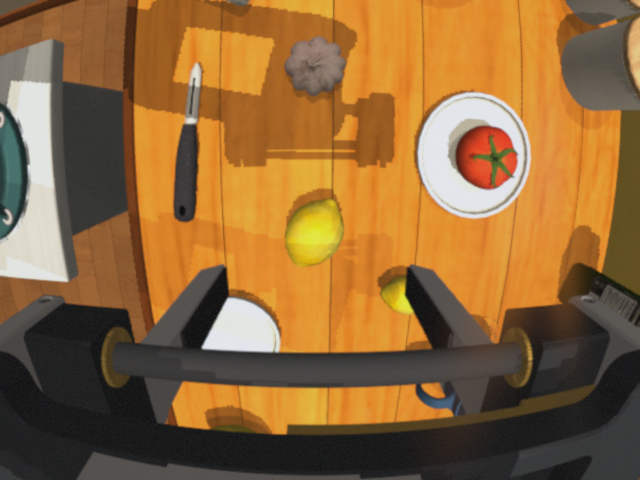

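The lemon is at (314,232) with its tip up-right, garlic at (315,66), large dish at (474,154). The small lemon (398,294) is a decoy.

```bash
python3 - <<'E'
from h import *
im=cv2.imread("pics/w4.png")[:,:,::-1].copy(); d=np.load("pics/w4.npz"); M=tuple(d[f"arr_{i}"] for i in range(3))
hsv=cv2.cvtColor(im,cv2.COLOR_RGB2HSV)
m=((hsv[:,:,0]>24)&(hsv[:,:,0]<40)&(hsv[:,:,1]>120)).astype(np.uint8); m=cv2.morphologyEx(m,cv2.MORPH_OPEN,np.ones((5,5)))
for k in cv2.findContours(m,cv2.RETR_EXTERNAL,cv2.CHAIN_APPROX_NONE)[0]:
    if cv2.contourArea(k)>600:
        k=k[:,0]; g=ground("wrist",k,.028,M); c=g.mean(0); u=np.linalg.svd(g-c)[2][0]
        print("lemon",k.mean(0),rect(g),circ(g),"pca",np.arctan2(u[1],u[0])%np.pi)
k,g=blob("wrist",im,(.648,0),.012); print("ldish",rect(g),circ(g))
m=((hsv[:,:,1]<110)&(hsv[:,:,2]>60)).astype(np.uint8); m[:, :260]=0; m[:,370:]=0; m[120:]=0;m[:25]=0
k=max(cv2.findContours(m,cv2.RETR_EXTERNAL,cv2.CHAIN_APPROX_NONE)[0],key=cv2.contourArea)[:,0]; print("garlic",k.mean(0),circ(ground("wrist",k,.025,M)))
E
```

```text
lemon [316.92517007 235.42176871] ((0.47876129150390623, -0.08626614379882812), [45.71810531616211, 48.7489128112793], np.float32(0.5525183)) ((0.47869140625, -0.08510182189941407), (44.17978286743164, 49.11616516113281)) pca 0.6746654370912601
ldish ((0.6498872680664063, -0.00045731353759765627), [137.4378204345703, 137.58078002929688], np.float32(0.07458473)) ((0.64999462890625, -0.00019063431024551392), (137.10952758789062, 138.05429077148438))
garlic [315.50588235  65.22941176] ((0.47639471435546876, 0.08411209869384766), (54.86069869995117, 55.825016021728516))
```

```bash
python3 - <<'E'
from h import *
im=cv2.imread("pics/w4.png")[:,:,::-1].copy(); d=np.load("pics/w4.npz"); M=tuple(d[f"arr_{i}"] for i in range(3))
hsv=cv2.cvtColor(im,cv2.COLOR_RGB2HSV)
print(hsv[232,280:350:6].tolist()); 
for lo in(22,23,24):
  m=((hsv[:,:,0]>=lo)&(hsv[:,:,0]<40)&(hsv[:,:,1]>120)).astype(np.uint8); m=cv2.morphologyEx(m,cv2.MORPH_OPEN,np.ones((3,3)))
  m[:,:270]=0;m[:,360:]=0;m[:185]=0;m[280:]=0
  k=max(cv2.findContours(m,cv2.RETR_EXTERNAL,cv2.CHAIN_APPROX_NONE)[0],key=cv2.contourArea)[:,0]
  g=ground("wrist",k,.028,M);c,s,a=cv2.fitEllipse((g*1000).astype(np.float32));print(lo,c,s,rect(g),"long axis",np.deg2rad(a+90)%np.pi)
E
```

```text
[[17, 198, 228], [23, 204, 150], [24, 205, 208], [26, 190, 226], [29, 197, 227], [30, 196, 226], [31, 190, 230], [30, 201, 228], [29, 203, 227], [26, 201, 226], [25, 183, 189], [17, 201, 228]]
22 (476.12054443359375, -81.89751434326172) (53.24360656738281, 71.59014129638672) ((0.47584661865234373, -0.08198603820800782), [60.977272033691406, 62.05628967285156], np.float32(1.8628249)) long axis 1.117987568764212
23 (476.1708679199219, -81.86846923828125) (52.9504508972168, 70.93025207519531) ((0.47602764892578125, -0.08199779510498047), [61.007389068603516, 61.16450119018555], np.float32(0.33104357)) long axis 1.1124119747060224
24 (477.2974853515625, -82.21965026855469) (50.24772262573242, 67.43203735351562) ((0.47612298583984375, -0.0815671844482422), [59.48869705200195, 59.586849212646484], np.float32(1.9049248)) long axis 1.0310297665348358
```

```bash
cat >> h.py <<'E'
def go(x,y,z,yaw=None):
    R,p=tool(); d=(np.array([x,y,z])-p)@R/.04
    yw=robot.get_obs()["ee_rot"][2]
    print("units",d.round(2),"twist z",None if yaw is None else round(((yw-yaw+np.pi)%(2*np.pi)-np.pi)/.1,2),"at",p.round(4),round(yw,4),"t",robot.get_obs()["time"])
E
```

{"method": "play_rows", "body": {"translation": [[-0.52, -0.1, 0], [0, 0, 0], [0, 0, 0], [0, 0, 0], [0, 0, 0], [0, 0, 0], [0, 0, 0]], "twist": [[0, 0, 0], [0, 0, 1], [0, 0, 1], [0, 0, 1], [0, 0, 1], [0, 0, 0.8], [0, 0, 0]], "gripper": [1, 1, 1, 1, 1, 1, 1]}}

```text
time: 6.7
tool_pos: [0.4758, -0.0832, 0.4048]
ee_rot: [3.141, -0.0, 1.095]
wrist_force: [-0.4, 0.8, -0.8]
width: 0.094
finger_force: 0.0
```

{"method": "play_rows", "body": {"translation": [[0, 0, 0.8], [0, 0, 1], [0, 0, 1], [0, 0, 1], [0, 0, 0.6], [0, 0, 0.4], [0, 0, 0], [0, 0, 0]], "twist": [[0, 0, 0], [0, 0, 0], [0, 0, 0], [0, 0, 0], [0, 0, 0], [0, 0, 0], [0, 0, 0], [0, 0, 0]], "gripper": [1, 1, 1, 1, 1, 1, 1, 1]}}

```text
time: 7.5
tool_pos: [0.4761, -0.0833, 0.2131]
ee_rot: [3.141, -0.0, 1.096]
wrist_force: [0.4, -0.2, 0.3]
width: 0.0939
finger_force: 0.0
```

```bash
python3 -c "
from h import *
go(.476,-.082,.212,1.10)"
```

```text
units [ 0.03 -0.02  0.03] twist z -0.04 at [ 0.4761 -0.0833  0.2131] 1.0959 t 7.5
```

{"method": "play_rows", "body": {"translation": [[0, 0, 0], [0, 0, 0], [0, 0, 0], [0, 0, 0], [0, 0, 0], [0, 0, 0], [0, 0, 0], [0, 0, 0]], "twist": [[0, 0, 0], [0, 0, 0], [0, 0, 0], [0, 0, 0], [0, 0, 0], [0, 0, 0], [0, 0, 0], [0, 0, 0]], "gripper": [-1, -1, -1, -1, -1, -1, -1, -1]}}

```text
time: 8.3
tool_pos: [0.4761, -0.0834, 0.2129]
ee_rot: [3.141, -0.0, 1.095]
wrist_force: [0.5, 0.4, 2.0]
width: 0.0526
finger_force: 29.4
```

{"method": "play_rows", "body": {"translation": [[0, 0, -0.4], [0, 0, -0.8], [0, 0, -1], [0, 0, -1], [0, 0, -1], [0, 0, -0.5], [0, 0, 0], [0, 0, 0]], "twist": [[0, 0, 0], [0, 0, 0], [0, 0, 0], [0, 0, 0], [0, 0, 0], [0, 0, 0], [0, 0, 0], [0, 0, 0]], "gripper": [-1, -1, -1, -1, -1, -1, -1, -1]}}

```text
time: 9.1
tool_pos: [0.4758, -0.0833, 0.3996]
ee_rot: [-3.14, 0.0, 1.095]
wrist_force: [-0.1, -0.5, -0.5]
width: 0.0529
finger_force: 29.5
```

```bash
python3 -c "
from h import *
go(.496,.350,.40,.76)"
```

```text
units [ 9.86 -4.51 -0.01] twist z 3.35 at [ 0.4758 -0.0833  0.3996] 1.0948 t 9.1
```

{"method": "play_rows", "body": {"translation": [[0.82, -0.38, 0], [0.82, -0.38, 0], [0.82, -0.38, 0], [0.82, -0.38, 0], [0.82, -0.38, 0], [0.82, -0.38, 0], [0.82, -0.38, 0], [0.82, -0.38, 0]], "twist": [[0, 0, 0], [0, 0, 0], [0, 0, 0], [0, 0, 0], [0, 0, 0], [0, 0, 0], [0, 0, 0], [0, 0, 0]], "gripper": [-1, -1, -1, -1, -1, -1, -1, -1]}}

```text
time: 9.9
tool_pos: [0.4876, 0.207, 0.3972]
ee_rot: [-3.137, 0.004, 1.095]
wrist_force: [0.1, -0.8, -1.0]
width: 0.0527
finger_force: 29.5
```

{"method": "play_rows", "body": {"translation": [[0.82, -0.37, 0], [0.82, -0.37, 0], [0.82, -0.37, 0], [0.82, -0.37, 0], [0, 0, 0], [0, 0, 0], [0, 0, 0], [0, 0, 0]], "twist": [[0, 0, 0], [0, 0, 0], [0, 0, 0], [0, 0, 0], [0, 0, 1], [0, 0, 1], [0, 0, 1], [0, 0, 0.35]], "gripper": [-1, -1, -1, -1, -1, -1, -1, -1]}}

```text
time: 10.7
tool_pos: [0.4954, 0.3495, 0.3967]
ee_rot: [-3.14, 0.006, 0.758]
wrist_force: [0.1, -0.7, -1.3]
width: 0.053
finger_force: 29.5
```

{"method": "play_rows", "body": {"translation": [[0, 0, 0], [0, 0, 0], [0, 0, 0]], "twist": [[0, 0, 0], [0, 0, 0], [0, 0, 0]], "gripper": [-1, -1, -1]}}

```text
time: 11.0
tool_pos: [0.4956, 0.3493, 0.3993]
ee_rot: [-3.141, 0.002, 0.76]
wrist_force: [0.4, 0.8, -0.6]
width: 0.0527
finger_force: 29.5
```

```bash
python3 - <<'E'
from h import *
im=robot.snapshot("wrist");cv2.imwrite("pics/w5.png",im[:,:,::-1]);np.savez("pics/w5.npz",*cam("wrist"))
for z in(.008,.014):
  k,g=blob("wrist",im,(.515,.43),z);r=rect(g);print(r,k.min(0),k.max(0))
(x,y),_,a=r
go(x,y,.221,a)
E
```

```text
((0.49347012329101564, 0.4091312255859375), [111.99486541748047, 138.1785888671875], np.float32(0.76109904)) [220 102] [329 236]
((0.49434283447265626, 0.40898858642578123), [110.19632720947266, 135.95956420898438], np.float32(0.7610997)) [220 102] [329 236]
units [ 1.01 -1.1   4.47] twist z -0.01 at [0.4956 0.3493 0.3998] 0.7601 t 11.05
```

View pics/w5.png

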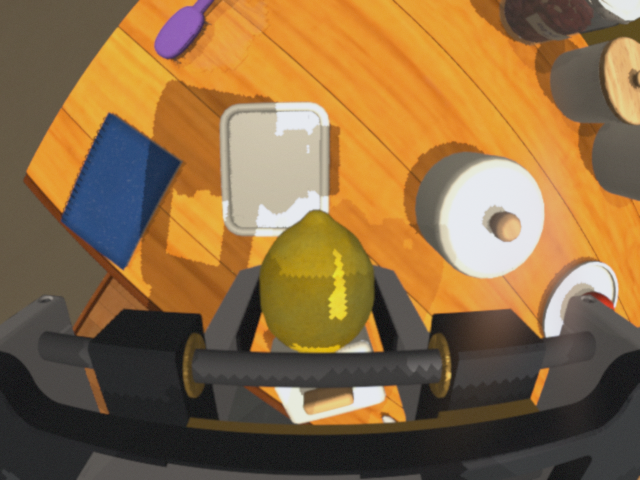

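The lemon is held squarely between the pads and aligned with the dish (220–329, 102–236). I place it.

{"method": "play_rows", "body": {"translation": [[0.5, -0.55, 0], [0.51, -0.55, 0], [0, 0, 0.9], [0, 0, 1], [0, 0, 1], [0, 0, 0.8], [0, 0, 0.5], [0, 0, 0.2]], "twist": [[0, 0, 0], [0, 0, 0], [0, 0, 0], [0, 0, 0], [0, 0, 0], [0, 0, 0], [0, 0, 0], [0, 0, 0]], "gripper": [-1, -1, -1, -1, -1, -1, -1, -1]}}

```text
time: 11.85
tool_pos: [0.4937, 0.4084, 0.2211]
ee_rot: [-3.141, 0.006, 0.76]
wrist_force: [-0.1, 0.2, -1.2]
width: 0.0529
finger_force: 29.5
```

{"method": "play_rows", "body": {"translation": [[0, 0, 0], [0, 0, 0], [0, 0, 0]], "twist": [[0, 0, 0], [0, 0, 0], [0, 0, 0]], "gripper": [-1, -1, -1]}}

```text
time: 12.15
tool_pos: [0.4951, 0.4094, 0.2269]
ee_rot: [3.141, -0.004, 0.76]
wrist_force: [0.6, -0.1, -0.6]
width: 0.0532
finger_force: 29.5
```

```bash
python3 -c "
from h import *
go(.4945,.409,.221,.761);print(robot.get_obs()['wrist_force'])"
```

```text
units [-0.02 -0.    0.15] twist z -0.01 at [0.4951 0.4094 0.2269] 0.7598 t 12.15
[ 0.57968887 -0.05230822 -0.62067158]
```

{"method": "play_rows", "body": {"translation": [[0, 0, 0.15], [0, 0, 0], [0, 0, 0], [0, 0, 0.03], [0, 0, 0]], "twist": [[0, 0, 0], [0, 0, 0], [0, 0, 0], [0, 0, 0], [0, 0, 0]], "gripper": [-1, -1, -1, -1, -1]}}

```text
time: 12.65
tool_pos: [0.4954, 0.4093, 0.2204]
ee_rot: [3.14, -0.005, 0.76]
wrist_force: [0.5, -1.6, 8.4]
width: 0.0527
finger_force: 29.7
```

{"method": "play_rows", "body": {"translation": [[0, 0, 0], [0, 0, 0], [0, 0, 0], [0, 0, 0], [0, 0, 0], [0, 0, 0]], "twist": [[0, 0, 0], [0, 0, 0], [0, 0, 0], [0, 0, 0], [0, 0, 0], [0, 0, 0]], "gripper": [0.2, 0.3, 0.4, 0.45, 0.45, 0.45]}}

```text
time: 13.25
tool_pos: [0.4945, 0.4091, 0.2171]
ee_rot: [-3.141, 0.001, 0.76]
wrist_force: [0.4, 0.4, -0.0]
width: 0.0678
finger_force: 0.0
```

{"method": "play_rows", "body": {"translation": [[0, 0, -0.4], [0, 0, -0.8], [0, 0, -1], [0, 0, -1], [0, 0, -1], [-0.5, 0, -0.3], [-0.5, 0, 0], [0, 0, 0]], "twist": [[0, 0, 0], [0, 0, 0], [0, 0, 0], [0, 0, 0], [0, 0, 0], [0, 0, 0], [0, 0, 0], [0, 0, 0]], "gripper": [0.45, 0.45, 0.45, 1, 1, 1, 1, 1]}}

```text
time: 14.05
tool_pos: [0.4644, 0.3806, 0.4007]
ee_rot: [3.141, -0.004, 0.76]
wrist_force: [-0.4, 0.1, -0.1]
width: 0.0934
finger_force: 0.0
```

{"method": "play_rows", "body": {"translation": [[0, 0, 0], [0, 0, 0], [0, 0, 0]], "twist": [[0, 0, 0], [0, 0, 0], [0, 0, 0]], "gripper": [1, 1, 1]}}

```text
time: 14.35
tool_pos: [0.466, 0.3819, 0.3968]
ee_rot: [-3.141, 0.001, 0.76]
wrist_force: [-0.0, -0.1, -0.3]
width: 0.094
finger_force: 0.0
```

```bash
python3 - <<'E'
from h import *
im=robot.snapshot("wrist");cv2.imwrite("pics/w6.png",im[:,:,::-1]);M=cam("wrist");np.savez("pics/w6.npz",*M)
k,g=blob("wrist",im,(.495,.409),.012);print(rect(g),k.min(0),k.max(0))
hsv=cv2.cvtColor(im,cv2.COLOR_RGB2HSV)
m=((hsv[:,:,0]>=22)&(hsv[:,:,0]<40)&(hsv[:,:,1]>120)).astype(np.uint8); m=cv2.morphologyEx(m,cv2.MORPH_OPEN,np.ones((3,3)))
k=max(cv2.findContours(m,cv2.RETR_EXTERNAL,cv2.CHAIN_APPROX_NONE)[0],key=cv2.contourArea)[:,0]
g=ground("wrist",k,.036,M);c,s,a=cv2.fitEllipse((g*1000).astype(np.float32));print(c,s,"long axis",np.deg2rad(a+90)%np.pi,k.mean(0))
go(.374,.2205,.40,2.662-np.pi)
E
```

```text
((0.49448431396484377, 0.408728759765625), [110.5443115234375, 135.11270141601562], np.float32(0.759273)) [263 103] [374 237]
(496.25140380859375, 412.6683654785156) (52.19375228881836, 70.99227905273438) long axis 0.7114874536644793 [316.35135135 169.04864865]
units [-4.45  1.34 -0.08] twist z 12.39 at [0.466  0.3819 0.3968] 0.7598 t 14.4
```

View pics/w6.png

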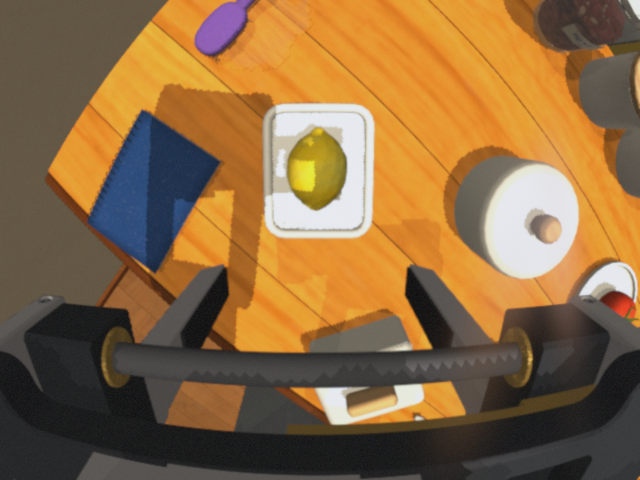

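The lemon lies lengthwise and central in the dish (px 316,168). Next is the oblong cover.

{"method": "play_rows", "body": {"translation": [[-0.89, 0.27, 0], [-0.89, 0.27, 0], [-0.89, 0.27, 0], [-0.89, 0.27, 0], [-0.89, 0.26, 0], [0, 0, 0], [0, 0, 0], [0, 0, 0]], "twist": [[0, 0, 0], [0, 0, 0], [0, 0, 0], [0, 0, 0], [0, 0, 0], [0, 0, -1], [0, 0, -1], [0, 0, -1]], "gripper": [1, 1, 1, 1, 1, 1, 1, 1]}}

```text
time: 15.2
tool_pos: [0.3735, 0.2199, 0.3975]
ee_rot: [3.142, -0.0, 1.063]
wrist_force: [0.7, -0.6, 0.1]
width: 0.0941
finger_force: 0.0
```

{"method": "play_rows", "body": {"translation": [[0, 0, 0], [0, 0, 0], [0, 0, 0], [0, 0, 0], [0, 0, 0], [0, 0, 0], [0, 0, 0], [0, 0, 0]], "twist": [[0, 0, -1], [0, 0, -1], [0, 0, -1], [0, 0, -1], [0, 0, -1], [0, 0, -1], [0, 0, -1], [0, 0, -1]], "gripper": [1, 1, 1, 1, 1, 1, 1, 1]}}

```text
time: 16.0
tool_pos: [0.3738, 0.2202, 0.3972]
ee_rot: [-3.141, -0.0, 1.864]
wrist_force: [-0.7, -0.1, -0.2]
width: 0.0941
finger_force: 0.0
```

{"method": "play_rows", "body": {"translation": [[0, 0, 0], [0, 0, 0], [0, 0, 0], [0, 0, 0], [0, 0, 0], [0, 0, 0], [0, 0, 0], [0, 0, 0]], "twist": [[0, 0, -1], [0, 0, -1], [0, 0, -1], [0, 0, -1], [0, 0, -1], [0, 0, -1], [0, 0, -1], [0, 0, -1]], "gripper": [1, 1, 1, 1, 1, 1, 1, 1]}}

```text
time: 16.8
tool_pos: [0.3738, 0.2202, 0.3973]
ee_rot: [-3.141, -0.0, 2.664]
wrist_force: [-0.6, -0.1, 0.9]
width: 0.0941
finger_force: 0.0
```

{"method": "play_rows", "body": {"translation": [[0, 0, 0], [0, 0, 0], [0, 0, 0], [0, 0, 0]], "twist": [[0, 0, 0], [0, 0, 0], [0, 0, 0], [0, 0, 0]], "gripper": [1, 1, 1, 1]}}

```text
time: 17.2
tool_pos: [0.3735, 0.2201, 0.3974]
ee_rot: [-3.142, -0.0, 2.659]
wrist_force: [0.2, 0.7, -0.8]
width: 0.0938
finger_force: 0.0
```

```bash
cat >> h.py <<'E'
def wood(im,hull):
    hsv=cv2.cvtColor(im,cv2.COLOR_RGB2HSV)
    f=np.zeros(hsv.shape[:2],np.uint8);cv2.drawContours(f,[hull[:,None]],-1,1,-1);f=cv2.erode(f,np.ones((9,9)))
    m=f*(hsv[:,:,1]>100).astype(np.uint8)
    cs=cv2.findContours(m,cv2.RETR_EXTERNAL,cv2.CHAIN_APPROX_NONE)[0];return max(cs,key=cv2.contourArea)[:,0]
E
python3 - <<'E'
from h import *
im=robot.snapshot("wrist");cv2.imwrite("pics/w7.png",im[:,:,::-1]);M=cam("wrist")
k,g=blob("wrist",im,(.374,.22),.066);print(rect(g),k.min(0),k.max(0))
w=wood(im,k);print(w.mean(0),rect(ground("wrist",w,.0955,M)),rect(ground("wrist",w,.09,M)))
go(.374,.2205,.271,2.662)
E
```

```text
((0.3707925415039062, 0.21956678771972657), [84.35315704345703, 112.21905517578125], np.float32(2.65943)) [266 157] [363 282]
[314.44217687 229.72108844] ((0.37061276245117186, 0.2194236602783203), [14.0742769241333, 51.36102294921875], np.float32(2.663086)) ((0.37183441162109376, 0.21874322509765626), [14.34694766998291, 52.3560791015625], np.float32(2.6630857))
units [-0.01  0.02  3.16] twist z -0.03 at [0.3735 0.2201 0.3975] 2.6591 t 17.25
```

{"method": "play_rows", "body": {"translation": [[0.03, 0, 0.8], [0, 0, 1], [0, 0, 0.7], [0, 0, 0.4], [0, 0, 0.2], [0, 0, 0.08], [0, 0, 0], [0, 0, 0]], "twist": [[0, 0, 0], [0, 0, 0], [0, 0, 0], [0, 0, 0], [0, 0, 0], [0, 0, 0], [0, 0, 0], [0, 0, 0]], "gripper": [1, 1, 1, 1, 0.3, 0, 0, 0]}}

```text
time: 18.05
tool_pos: [0.3728, 0.2208, 0.2715]
ee_rot: [3.14, 0.001, 2.66]
wrist_force: [-0.8, 0.1, 0.2]
width: 0.0652
finger_force: 0.0
```

```bash
python3 -c "
from h import *
go(.3726,.2206,.271,2.662);print(robot.get_obs()['wrist_force'])"
```

```text
units [ 0.   -0.01  0.01] twist z -0.02 at [0.3728 0.2208 0.2715] 2.6598 t 18.05
[-0.8333446   0.06632656  0.19330147]
```

{"method": "play_rows", "body": {"translation": [[0, 0, 0], [0, 0, 0], [0, 0, 0], [0, 0, 0], [0, 0, 0], [0, 0, 0], [0, 0, 0], [0, 0, 0]], "twist": [[0, 0, 0], [0, 0, 0], [0, 0, 0], [0, 0, 0], [0, 0, 0], [0, 0, 0], [0, 0, 0], [0, 0, 0]], "gripper": [-1, -1, -1, -1, -1, -1, -1, -1]}}

```text
time: 18.85
tool_pos: [0.3722, 0.2204, 0.27]
ee_rot: [-3.14, -0.0, 2.66]
wrist_force: [-0.2, -1.3, -0.7]
width: 0.016
finger_force: 30.0
```

{"method": "play_rows", "body": {"translation": [[0, 0, -0.2], [0, 0, -0.5], [0, 0, -0.8], [0, 0, -0.8], [0, 0, -0.6], [0, 0, -0.3], [0, 0, 0], [0, 0, 0]], "twist": [[0, 0, 0], [0, 0, 0], [0, 0, 0], [0, 0, 0], [0, 0, 0], [0, 0, 0], [0, 0, 0], [0, 0, 0]], "gripper": [-1, -1, -1, -1, -1, -1, -1, -1]}}

```text
time: 19.65
tool_pos: [0.3722, 0.2206, 0.397]
ee_rot: [-3.14, -0.001, 2.66]
wrist_force: [-0.8, -0.5, -3.7]
width: 0.0158
finger_force: 30.0
```

```bash
python3 -c "
from h import *
go(.4945,.409,.4,.761+np.pi)"
```

```text
units [-0.53  5.59 -0.08] twist z -12.43 at [0.3722 0.2206 0.397 ] 2.6598 t 19.65
```

{"method": "play_rows", "body": {"translation": [[-0.08, 0.6, 0], [-0.08, 0.9, 0], [-0.08, 0.9, 0], [-0.08, 0.9, 0], [-0.07, 0.9, 0], [-0.07, 0.8, 0], [-0.07, 0.5, 0], [0, 0.09, 0]], "twist": [[0, 0, 0], [0, 0, 0], [0, 0, 0], [0, 0, 0], [0, 0, 0], [0, 0, 0], [0, 0, 0], [0, 0, 0]], "gripper": [-1, -1, -1, -1, -1, -1, -1, -1]}}

```text
time: 20.45
tool_pos: [0.4956, 0.4106, 0.394]
ee_rot: [-3.137, -0.003, 2.661]
wrist_force: [0.5, 0.3, -3.4]
width: 0.016
finger_force: 30.0
```

{"method": "play_rows", "body": {"translation": [[0, 0, 0], [0, 0, 0], [0, 0, 0], [0, 0, 0], [0, 0, 0], [0, 0, 0], [0, 0, 0], [0, 0, 0]], "twist": [[0, 0, -0.6], [0, 0, -1], [0, 0, -1], [0, 0, -1], [0, 0, -1], [0, 0, -1], [0, 0, -1], [0, 0, -1]], "gripper": [-1, -1, -1, -1, -1, -1, -1, -1]}}

```text
time: 21.25
tool_pos: [0.4943, 0.4082, 0.3964]
ee_rot: [-3.14, -0.004, -2.86]
wrist_force: [-0.3, -0.1, -3.5]
width: 0.0159
finger_force: 30.0
```

{"method": "play_rows", "body": {"translation": [[0, 0, 0], [0, 0, 0], [0, 0, 0], [0, 0, 0], [0, 0, 0], [0, 0, 0], [0, 0, 0], [0, 0, 0]], "twist": [[0, 0, -1], [0, 0, -1], [0, 0, -1], [0, 0, -1], [0, 0, -0.6], [0, 0, -0.2], [0, 0, 0], [0, 0, 0]], "gripper": [-1, -1, -1, -1, -1, -1, -1, -1]}}

```text
time: 22.05
tool_pos: [0.4946, 0.4087, 0.3977]
ee_rot: [3.141, -0.001, -2.384]
wrist_force: [-0.1, 0.4, -2.9]
width: 0.0158
finger_force: 30.0
```

```bash
python3 - <<'E'
from h import *
im=robot.snapshot("wrist");cv2.imwrite("pics/w8.png",im[:,:,::-1]);np.savez("pics/w8.npz",*cam("wrist"))
cv2.imwrite("pics/s8.png",robot.snapshot("scene")[:,:,::-1])
go(.4945,.409,.29,.761+np.pi)
E
```

```text
units [-0.    0.01  2.7 ] twist z -0.03 at [0.4947 0.4088 0.3981] -2.384 t 22.15
```

View pics/w8.png

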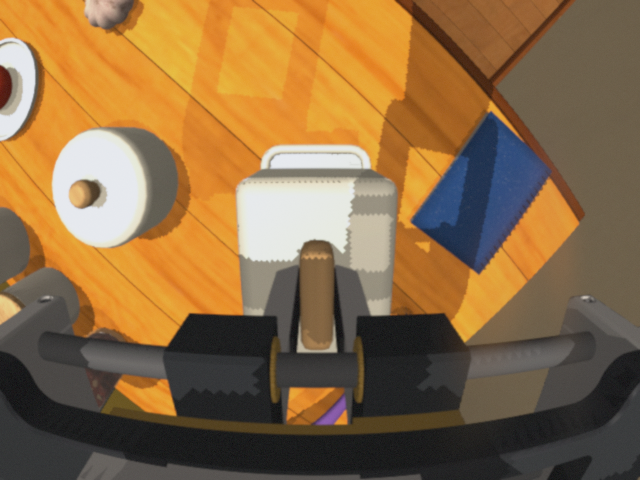

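```bash
python3 - <<'E'
from h import *
d=np.load("pics/w8.npz"); M=tuple(d[f"arr_{i}"] for i in range(3))
R,p=tool()
for dx in(-.003,0,.003):
  for nm,P in(("bar front top",(.026+dx,0,.175)),("bar back top",(-.026+dx,0,.175)),("body front top x=.0555",(.0555+dx,0,.205)),("rim front",(.0555+dx,0,.270)),("dish front lip",(.0675+dx,0,p[2]-.014))):
    print(dx,nm,proj("wrist",p+R@np.array(P),M)[0].round(1))
im=cv2.imread("pics/w8.png"); print([(r,im[r,317].tolist()) for r in range(138,260,2)][:12], [(r,im[r,317].tolist()) for r in range(164,182,2)],[(r,im[r,317].tolist()) for r in range(234,246,1)])
E
```

```text
-0.003 bar front top [314. 254.]
-0.003 bar back top [314.3 353.3]
-0.003 body front top x=.0555 [314.2 179.8]
-0.003 rim front [314.7 168.9]
-0.003 dish front lip [315.1 147. ]
0 bar front top [314.  247.6]
0 bar back top [314.3 348.2]
0 body front top x=.0555 [314.2 173.9]
0 rim front [314.7 164.5]
0 dish front lip [315.1 143.9]
0.003 bar front top [314. 241.]
0.003 bar back top [314.3 343.1]
0.003 body front top x=.0555 [314.2 167.9]
0.003 rim front [314.7 160.1]
0.003 dish front lip [315.1 140.9]
[(138, [47, 143, 229]), (140, [50, 144, 230]), (142, [47, 143, 228]), (144, [125, 169, 217]), (146, [211, 227, 229]), (148, [234, 233, 231]), (150, [213, 226, 228]), (152, [168, 186, 194]), (154, [227, 224, 221]), (156, [236, 233, 231]), (158, [236, 233, 230]), (160, [236, 234, 231])] [(164, [236, 234, 232]), (166, [232, 232, 229]), (168, [166, 171, 171]), (170, [106, 120, 124]), (172, [105, 120, 123]), (174, [104, 119, 124]), (176, [112, 126, 133]), (178, [154, 173, 183]), (180, [166, 188, 198])] [(234, [227, 234, 231]), (235, [227, 234, 231]), (236, [226, 234, 231]), (237, [226, 233, 230]), (238, [221, 230, 227]), (239, [192, 205, 203]), (240, [110, 124, 130]), (241, [57, 76, 97]), (242, [49, 73, 94]), (243, [52, 76, 100]), (244, [56, 82, 106]), (245, [60, 87, 112])]
```

{"method": "play_rows", "body": {"translation": [[0.02, 0, 0.6], [0, 0, 0.8], [0, 0, 0.7], [0, 0, 0.4], [0, 0, 0.2], [0, 0, 0], [0, 0, 0], [0, 0, 0]], "twist": [[0, 0, 0], [0, 0, 0], [0, 0, 0], [0, 0, 0], [0, 0, 0], [0, 0, 0], [0, 0, 0], [0, 0, 0]], "gripper": [-1, -1, -1, -1, -1, -1, -1, -1]}}

```text
time: 22.95
tool_pos: [0.4947, 0.4087, 0.2926]
ee_rot: [-3.141, 0.004, -2.383]
wrist_force: [1.6, 0.5, -2.3]
width: 0.0157
finger_force: 30.0
```

{"method": "play_rows", "body": {"translation": [[0, 0, 0.06], [0, 0, 0.06], [0, 0, 0.06], [0, 0, 0]], "twist": [[0, 0, 0], [0, 0, 0], [0, 0, 0], [0, 0, 0]], "gripper": [-1, -1, -1, -1]}}

```text
time: 23.35
tool_pos: [0.494, 0.4083, 0.2825]
ee_rot: [3.141, -0.001, -2.383]
wrist_force: [0.3, -1.4, -2.9]
width: 0.0161
finger_force: 30.0
```

{"method": "play_rows", "body": {"translation": [[0, 0, 0.05], [0, 0, 0.05], [0, 0, 0], [0, 0, 0]], "twist": [[0, 0, 0], [0, 0, 0], [0, 0, 0], [0, 0, 0]], "gripper": [-1, -1, -1, -1]}}

```text
time: 23.75
tool_pos: [0.4942, 0.4084, 0.279]
ee_rot: [3.142, -0.0, -2.383]
wrist_force: [1.0, 0.5, -3.1]
width: 0.0161
finger_force: 30.0
```

```bash
python3 -c "
from h import *
go(.4945,.409,.278,.761+np.pi);print(robot.get_obs()['wrist_force'])"
```

```text
units [-0.02  0.01  0.02] twist z -0.03 at [0.4942 0.4084 0.279 ] -2.3834 t 23.75
[ 1.01667435  0.52677867 -3.06731113]
```

{"method": "play_rows", "body": {"translation": [[0, 0, 0.04], [0, 0, 0], [0, 0, 0], [0, 0, 0], [0, 0, 0], [0, 0, 0]], "twist": [[0, 0, 0], [0, 0, 0], [0, 0, 0], [0, 0, 0], [0, 0, 0], [0, 0, 0]], "gripper": [-1, -1, -1, -0.3, 0, 0.2]}}

```text
time: 24.35
tool_pos: [0.4943, 0.4085, 0.2781]
ee_rot: [-3.142, 0.001, -2.383]
wrist_force: [-0.6, -0.0, -0.7]
width: 0.0366
finger_force: 0.0
```

{"method": "play_rows", "body": {"translation": [[0, 0, -0.3], [0, 0, -0.7], [0, 0, -1], [0, 0, -0.8], [-0.8, 0, -0.3], [-0.7, 0, 0], [0, 0, 0], [0, 0, 0]], "twist": [[0, 0, 0], [0, 0, 0], [0, 0, 0], [0, 0, 0], [0, 0, 0], [0, 0, 0], [0, 0, 0], [0, 0, 0]], "gripper": [0.2, 0.2, 1, 1, 1, 1, 1, 1]}}

```text
time: 25.15
tool_pos: [0.5378, 0.4497, 0.4012]
ee_rot: [3.141, -0.001, -2.383]
wrist_force: [0.8, -0.3, -0.2]
width: 0.0943
finger_force: 0.0
```

{"method": "play_rows", "body": {"translation": [[0, 0, 0], [0, 0, 0]], "twist": [[0, 0, 0], [0, 0, 0]], "gripper": [1, 1]}}

```text
time: 25.35
tool_pos: [0.5372, 0.4491, 0.4021]
ee_rot: [-3.142, 0.0, -2.383]
wrist_force: [0.4, 0.2, -0.9]
width: 0.0938
finger_force: 0.0
```

```bash
python3 - <<'E'
from h import *
im=robot.snapshot("wrist");cv2.imwrite("pics/w9.png",im[:,:,::-1]);np.savez("pics/w9.npz",*cam("wrist"))
go(.4772,.0838,.40,np.pi/2)
go(.614,.233,.40,np.pi/2)
E
```

```text
units [ 7.37 -5.6   0.05] twist z 23.29 at [0.5372 0.4492 0.4022] -2.3834 t 25.4
units [ 2.32 -5.24  0.05] twist z 23.29 at [0.5372 0.4492 0.4022] -2.3834 t 25.4
```

View pics/w9.png

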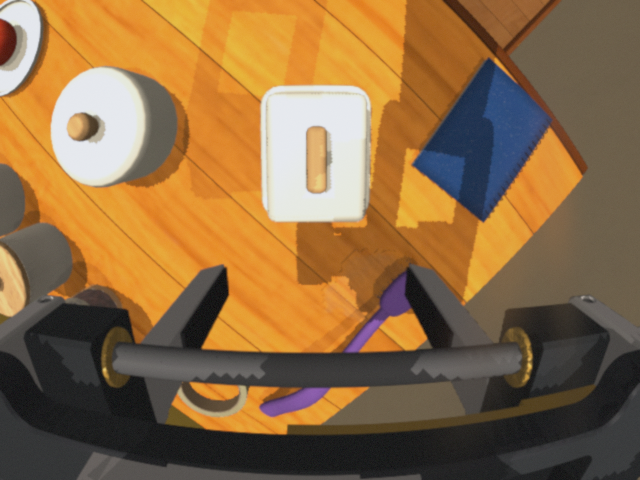

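The oblong cover sits evenly inside the dish lip (px 316,155). Next is the large cover.

{"method": "play_rows", "body": {"translation": [[0.33, -0.6, 0], [0.33, -0.8, 0], [0.33, -0.8, 0], [0.33, -0.8, 0], [0.33, -0.8, 0], [0.33, -0.8, 0], [0.34, -0.64, 0], [0, 0, 0]], "twist": [[0, 0, 0], [0, 0, 0], [0, 0, 0], [0, 0, 0], [0, 0, 0], [0, 0, 0], [0, 0, 0], [0, 0, 0.6]], "gripper": [1, 1, 1, 1, 1, 1, 1, 1]}}

```text
time: 26.2
tool_pos: [0.6151, 0.2297, 0.402]
ee_rot: [-3.14, -0.0, -2.45]
wrist_force: [-1.1, 0.4, -0.2]
width: 0.0939
finger_force: 0.0
```

{"method": "play_rows", "body": {"translation": [[0, 0, 0], [0, 0, 0], [0, 0, 0], [0, 0, 0], [0, 0, 0], [0, 0, 0], [0, 0, 0], [0, 0, 0]], "twist": [[0, 0, 1], [0, 0, 1], [0, 0, 1], [0, 0, 1], [0, 0, 1], [0, 0, 1], [0, 0, 0.8], [0, 0, 0.2]], "gripper": [1, 1, 1, 1, 1, 1, 1, 1]}}

```text
time: 27.0
tool_pos: [0.614, 0.2334, 0.402]
ee_rot: [3.141, 0.0, 3.139]
wrist_force: [-0.6, -0.5, -0.0]
width: 0.0938
finger_force: 0.0
```

{"method": "play_rows", "body": {"translation": [[0, 0, 0], [0, 0, 0], [0, 0, 0]], "twist": [[0, 0, 0], [0, 0, 0], [0, 0, 0]], "gripper": [1, 1, 1]}}

```text
time: 27.3
tool_pos: [0.6144, 0.2336, 0.4016]
ee_rot: [3.141, 0.0, 3.141]
wrist_force: [0.3, 0.9, 0.1]
width: 0.0942
finger_force: 0.0
```

```bash
python3 - <<'E'
from h import *
im=robot.snapshot("wrist");cv2.imwrite("pics/w10.png",im[:,:,::-1]);M=cam("wrist")
k,g=blob("wrist",im,(.614,.233),.08);print(circ(g),k.min(0),k.max(0))
for z in(0,.07,.08): print(z,circ(ground("wrist",k,z,M)))
w=wood(im,k);print(w.mean(0),circ(ground("wrist",w,.1,M)),circ(ground("wrist",w,.107,M)))
print([(np.round(d["centre"],3).tolist(),round(d["score"],2)) for d in robot.spot_point("large_cover","wrist")])
go(.614,.233,.284,np.pi)
E
```

```text
((0.606661865234375, 0.23485792541503905), (111.5391616821289, 113.88882446289062)) [251 149] [383 281]
0 ((0.624197509765625, 0.23504728698730468), (140.94410705566406, 143.91319274902344))
0.07 ((0.6088538208007812, 0.234881591796875), (115.21478271484375, 117.6418685913086))
0.08 ((0.606661865234375, 0.23485792541503905), (111.5391616821289, 113.88882446289062))
[317.35632184 226.        ] ((0.609246826171875, 0.23494332885742186), (23.044036865234375, 24.692827224731445)) ((0.6075403442382813, 0.23492349243164062), (22.47496223449707, 24.08302879333496))
[([0.611, 0.232, 0.002], 0.93)]
units [ 0.01 -0.02  2.94] twist z -0.01 at [0.6145 0.2336 0.4015] 3.1402 t 27.4
```

View pics/w10.png

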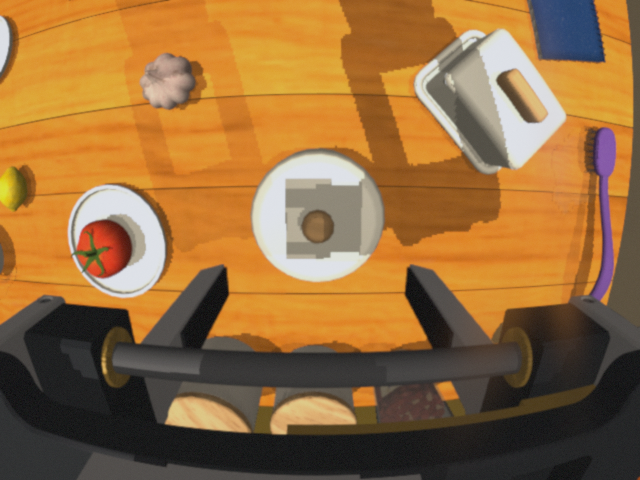

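The large cover's knob is at (317,226), the large dish at (118,240), fully visible, and the seated oblong cover is upper right. Canisters stand behind at rows above 380.

```bash
python3 - <<'E'
from h import *
im=cv2.imread("pics/w10.png")[:,:,::-1].copy();M=cam("wrist")
for z in(.008,.012,.016):
    k,g=blob("wrist",im,(.65,-.0),z);print(z,circ(g),k.min(0),k.max(0))
R,p=tool()
# predicted knob/body outlines for cover centre candidates
t=np.linspace(0,2*np.pi,180)
def ext(cx,cy):
    for nm,r,z in(("rim",.059,.0),("body",.059,.07),("knob",.013,.097)):
        q=proj("wrist",np.c_[cx+r*np.cos(t),cy+r*np.sin(t),0*t+z],M);print(cx,nm,q.min(0).round(1),q.max(0).round(1))
for cx in(.609,.612,.615):ext(cx,.235)
w=wood(im,blob("wrist",im,(.614,.233),.08)[0]);print(w.min(0),w.max(0))
E
```

```text
0.008 ((0.6501118774414063, -0.003987803459167481), (138.4131317138672, 140.72747802734375)) [ 68 184] [166 297]
0.012 ((0.6489405517578125, -0.0014503962993621827), (136.93838500976562, 139.2280731201172)) [ 68 184] [166 297]
0.016 ((0.647769287109375, 0.0010870040655136107), (135.46363830566406, 137.72866821289062)) [ 68 184] [166 297]
0.609 rim [261.2 147.1] [373.  257.2]
0.609 body [249.6 149.2] [384.9 281.5]
0.609 knob [301.  209.1] [333.8 241. ]
0.612 rim [261.3 150. ] [373.  259.8]
0.612 body [249.8 152.8] [384.8 284.5]
0.612 knob [301.1 212.9] [333.8 244.6]
0.615 rim [261.4 152.9] [372.9 262.4]
0.615 body [249.9 156.3] [384.7 287.6]
0.615 knob [301.1 216.6] [333.7 248.2]
[303 211] [332 242]
```

{"method": "play_rows", "body": {"translation": [[0.11, 0.03, 0.6], [0, 0, 0.9], [0, 0, 0.7], [0, 0, 0.4], [0, 0, 0.2], [0, 0, 0.12], [0, 0, 0], [0, 0, 0]], "twist": [[0, 0, 0], [0, 0, 0], [0, 0, 0], [0, 0, 0], [0, 0, 0], [0, 0, 0], [0, 0, 0], [0, 0, 0]], "gripper": [1, 1, 1, 1, 0.3, 0, 0, 0]}}

```text
time: 28.2
tool_pos: [0.6105, 0.235, 0.2864]
ee_rot: [3.141, 0.003, 3.14]
wrist_force: [0.8, 0.6, 0.4]
width: 0.0653
finger_force: 0.0
```

```bash
python3 -c "
from h import *
go(.610,.235,.284,np.pi);print(robot.get_obs()['wrist_force'])"
```

```text
units [0.01 0.   0.06] twist z -0.02 at [0.6105 0.235  0.2864] 3.1398 t 28.2
[0.77821462 0.63047503 0.42624276]
```

{"method": "play_rows", "body": {"translation": [[0, 0, 0], [0, 0, 0], [0, 0, 0], [0, 0, 0], [0, 0, 0], [0, 0, 0], [0, 0, 0], [0, 0, 0]], "twist": [[0, 0, 0], [0, 0, 0], [0, 0, 0], [0, 0, 0], [0, 0, 0], [0, 0, 0], [0, 0, 0], [0, 0, 0]], "gripper": [-1, -1, -1, -1, -1, -1, -1, -1]}}

```text
time: 29.0
tool_pos: [0.6102, 0.2346, 0.2847]
ee_rot: [-3.141, 0.0, 3.14]
wrist_force: [0.5, -1.8, 0.8]
width: 0.0244
finger_force: 30.0
```

{"method": "play_rows", "body": {"translation": [[0, 0, -0.2], [0, 0, -0.5], [0, 0, -0.7], [0, 0, -0.7], [0, 0, -0.5], [0, 0, -0.2], [0, 0, 0], [0, 0, 0]], "twist": [[0, 0, 0], [0, 0, 0], [0, 0, 0], [0, 0, 0], [0, 0, 0], [0, 0, 0], [0, 0, 0], [0, 0, 0]], "gripper": [-1, -1, -1, -1, -1, -1, -1, -1]}}

```text
time: 29.8
tool_pos: [0.61, 0.2349, 0.3951]
ee_rot: [-3.141, -0.002, 3.14]
wrist_force: [-0.6, -0.5, -2.7]
width: 0.0245
finger_force: 30.0
```

```bash
python3 - <<'E'
from h import *
im=robot.snapshot("wrist");cv2.imwrite("pics/w11.png",im[:,:,::-1]);M=cam("wrist");np.savez("pics/w11.npz",*M)
k,g=blob("wrist",im,(.649,-.001),.012);print(circ(g),k.min(0),k.max(0))
go(.6493,-.0007,.40,np.pi)
E
```

```text
((0.64833154296875, -0.0013503419160842895), (136.73321533203125, 139.1135711669922)) [ 65 190] [163 303]
units [-0.99 -5.89 -0.14] twist z -0.02 at [0.61   0.2349 0.3945] 3.1399 t 29.85
```

View pics/w11.png

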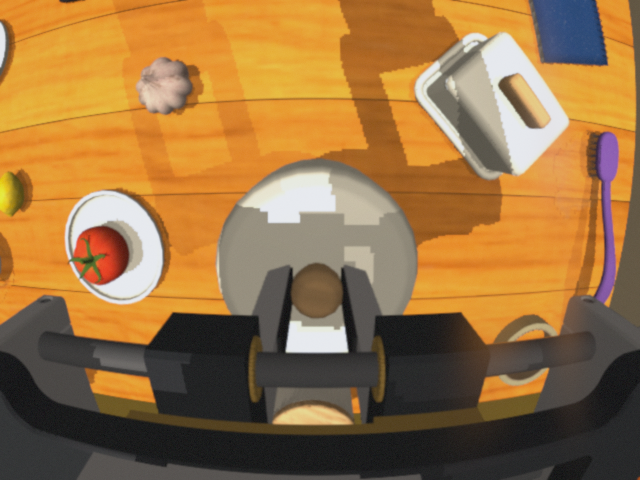

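```bash
python3 - <<'E'
from h import *
d=np.load("pics/w11.npz"); M=tuple(d[f"arr_{i}"] for i in range(3)); R,p=tool()
t=np.linspace(0,2*np.pi,180)
for dx in(-.003,0,.003):
  for nm,r,z in(("rim",.059,.2847),("body",.059,.2147),("knob",.013,.1877)):
    q=proj("wrist",p+np.c_[dx+r*np.cos(t),r*np.sin(t),0*t+z]@R.T,M);print(dx,nm,q.min(0).round(1),q.max(0).round(1))
im=cv2.imread("pics/w11.png")
print([(r,im[r,317].tolist()) for r in list(range(154,172,2))+list(range(256,270,2))+list(range(312,324,2))])
E
```

```text
-0.003 rim [237.8 163.1] [393.7 313.2]
-0.003 body [213.8 172.1] [417.4 362.9]
-0.003 knob [289.5 272.3] [341.5 319.4]
0 rim [237.6 158.9] [393.9 309.9]
0 body [213.3 166.4] [417.9 359. ]
0 knob [289.3 266.5] [341.6 314.2]
0.003 rim [237.4 154.7] [394.1 306.5]
0.003 body [212.9 160.8] [418.3 355.1]
0.003 knob [289.2 260.6] [341.8 309. ]
[(154, [55, 161, 232]), (156, [48, 142, 222]), (158, [63, 96, 136]), (160, [87, 101, 106]), (162, [91, 101, 106]), (164, [92, 102, 108]), (166, [100, 114, 119]), (168, [118, 135, 142]), (170, [138, 157, 164]), (256, [127, 143, 150]), (258, [129, 146, 154]), (260, [127, 144, 151]), (262, [103, 120, 130]), (264, [48, 69, 87]), (266, [45, 69, 88]), (268, [46, 70, 89]), (312, [63, 95, 123]), (314, [60, 91, 118]), (316, [56, 87, 109]), (318, [98, 114, 125]), (320, [127, 143, 150]), (322, [129, 144, 151])]
```

{"method": "play_rows", "body": {"translation": [[0, -0.5, -0.1], [0, -0.8, 0], [0, -0.9, 0], [0, -0.9, 0], [0, -0.9, 0], [0, -0.9, 0], [0, -0.7, 0], [0, -0.3, 0]], "twist": [[0, 0, 0], [0, 0, 0], [0, 0, 0], [0, 0, 0], [0, 0, 0], [0, 0, 0], [0, 0, 0], [0, 0, 0]], "gripper": [-1, -1, -1, -1, -1, -1, -1, -1]}}

```text
time: 30.65
tool_pos: [0.6092, -0.0046, 0.3997]
ee_rot: [-3.141, -0.002, 3.136]
wrist_force: [0.0, -1.0, -2.4]
width: 0.0246
finger_force: 30.0
```

{"method": "play_rows", "body": {"translation": [[-0.3, 0, 0], [-0.4, 0, 0], [-0.28, 0, 0], [0, 0, 0], [0, 0, 0], [0, 0, 0]], "twist": [[0, 0, 0], [0, 0, 0], [0, 0, 0], [0, 0, 0], [0, 0, 0], [0, 0, 0]], "gripper": [-1, -1, -1, -1, -1, -1]}}

```text
time: 31.25
tool_pos: [0.6484, -0.001, 0.4005]
ee_rot: [3.141, -0.001, 3.14]
wrist_force: [0.7, 0.5, -1.7]
width: 0.0243
finger_force: 30.0
```

```bash
python3 - <<'E'
from h import *
im=robot.snapshot("wrist");cv2.imwrite("pics/w12.png",im[:,:,::-1]);M=cam("wrist")
R,p=tool()
for dx in(-.003,0,.003): print(proj("wrist",p+R@np.array([.068+dx,0,p[2]-.014]),M),proj("wrist",p+R@np.array([.062+dx,0,p[2]-.014]),M))
print([(r,im[r,317].tolist()) for r in range(124,170,2)])
go(.649,-.001,.306,np.pi)
E
```

```text
[[315.80810832 146.98093679]] [[315.81213247 153.02309443]]
[[315.806134   143.95779714]] [[315.81010793 150.00283539]]
[[315.80418528 140.93381597]] [[315.80810832 146.98093679]]
[(124, [235, 144, 43]), (126, [235, 147, 46]), (128, [235, 157, 50]), (130, [236, 159, 50]), (132, [235, 154, 51]), (134, [235, 152, 48]), (136, [236, 157, 51]), (138, [236, 162, 53]), (140, [236, 169, 59]), (142, [235, 168, 57]), (144, [220, 185, 158]), (146, [232, 234, 239]), (148, [225, 227, 229]), (150, [211, 204, 184]), (152, [235, 236, 230]), (154, [234, 237, 240]), (156, [199, 200, 200]), (158, [146, 140, 125]), (160, [115, 108, 97]), (162, [110, 105, 94]), (164, [111, 108, 95]), (166, [125, 118, 103]), (168, [146, 140, 123])]
units [-0.02 -0.    2.37] twist z -0.01 at [ 0.6484 -0.001   0.4007] 3.1402 t 31.3
```

{"method": "play_rows", "body": {"translation": [[0, 0, 0.5], [0, 0, 0.7], [0, 0, 0.6], [0, 0, 0.4], [0, 0, 0.15], [0, 0, 0], [0, 0, 0], [0, 0, 0]], "twist": [[0, 0, 0], [0, 0, 0], [0, 0, 0], [0, 0, 0], [0, 0, 0], [0, 0, 0], [0, 0, 0], [0, 0, 0]], "gripper": [-1, -1, -1, -1, -1, -1, -1, -1]}}

```text
time: 32.1
tool_pos: [0.6493, -0.0012, 0.3087]
ee_rot: [-3.141, 0.003, 3.14]
wrist_force: [0.7, 0.2, -1.7]
width: 0.0243
finger_force: 30.0
```

{"method": "play_rows", "body": {"translation": [[0, 0, 0.06], [0, 0, 0.06], [0, 0, 0.06], [0, 0, 0.04], [0, 0, 0], [0, 0, 0]], "twist": [[0, 0, 0], [0, 0, 0], [0, 0, 0], [0, 0, 0], [0, 0, 0], [0, 0, 0]], "gripper": [-1, -1, -1, -1, -1, -1]}}

```text
time: 32.7
tool_pos: [0.6489, -0.0012, 0.2977]
ee_rot: [3.141, -0.0, 3.14]
wrist_force: [-0.1, -0.2, -1.4]
width: 0.0244
finger_force: 30.0
```

{"method": "play_rows", "body": {"translation": [[0, 0, 0.06], [0, 0, 0.04], [0, 0, 0], [0, 0, 0]], "twist": [[0, 0, 0], [0, 0, 0], [0, 0, 0], [0, 0, 0]], "gripper": [-1, -1, -1, -1]}}

```text
time: 33.1
tool_pos: [0.6489, -0.0012, 0.2937]
ee_rot: [3.142, -0.0, 3.14]
wrist_force: [0.3, 0.1, -2.5]
width: 0.0244
finger_force: 30.0
```

{"method": "play_rows", "body": {"translation": [[0, 0, 0.03], [0, 0, 0], [0, 0, 0], [0, 0, 0], [0, 0, 0], [0, 0, -0.3], [0, 0, -0.7], [0, 0, -0.8]], "twist": [[0, 0, 0], [0, 0, 0], [0, 0, 0], [0, 0, 0], [0, 0, 0], [0, 0, 0], [0, 0, 0], [0, 0, 0]], "gripper": [-1, -1, -0.3, 0, 0.2, 0.2, 0.2, 1]}}

```text
time: 33.9
tool_pos: [0.6486, -0.0012, 0.3651]
ee_rot: [3.141, -0.002, 3.14]
wrist_force: [0.3, 0.2, 0.6]
width: 0.0613
finger_force: 0.0
```

{"method": "play_rows", "body": {"translation": [[0.6, 0.3, -0.7], [0.85, 0.4, -0.2], [0.85, 0.4, 0], [0.85, 0.4, 0], [0.75, 0.4, 0], [0.41, 0.23, 0], [0, 0, 0], [0, 0, 0]], "twist": [[0, 0, 0], [0, 0, 0], [0, 0, 0], [0, 0, 0], [0, 0, 0], [0, 0, 0], [0, 0, 0], [0, 0, 0]], "gripper": [1, 1, 1, 1, 1, 1, 1, 1]}}

```text
time: 34.7
tool_pos: [0.4767, 0.0843, 0.4019]
ee_rot: [-3.141, 0.003, 3.14]
wrist_force: [0.3, 0.0, 1.1]
width: 0.0941
finger_force: 0.0
```

```bash
python3 - <<'E'
from h import *
im=robot.snapshot("wrist");cv2.imwrite("pics/w13.png",im[:,:,::-1]);M=cam("wrist");np.savez("pics/w13.npz",*M)
print("garlic",[(np.round(d["centre"],3).tolist(),round(d["score"],2)) for d in robot.spot_point("garlic","wrist")])
go(.4765,.084,.211,np.pi)
E
```

```text
garlic [([0.479, 0.08, -0.004], 0.96)]
units [0.03 0.   4.75] twist z -0.02 at [0.4774 0.0839 0.4011] 3.1392 t 34.8
```

View pics/w13.png

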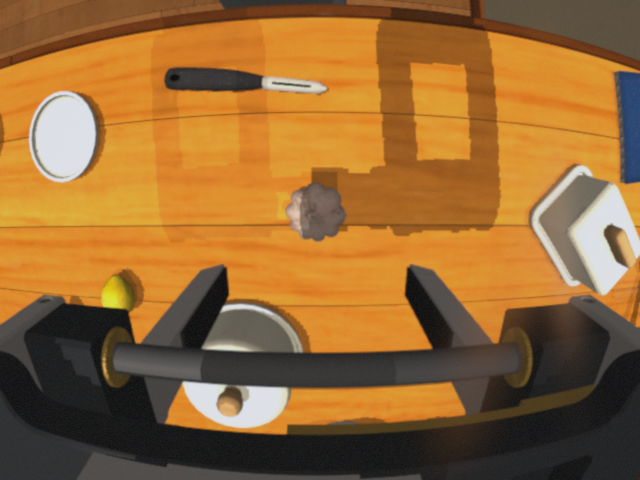

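Garlic is centred at (317,211); the large cover sits in its dish at (240,365). I pick the garlic.

{"method": "play_rows", "body": {"translation": [[0, 0, 0.8], [0, 0, 1], [0, 0, 1], [0, 0, 0.9], [0, 0, 0.6], [0, 0, 0.35], [0, 0, 0.1], [0, 0, 0]], "twist": [[0, 0, 0], [0, 0, 0], [0, 0, 0], [0, 0, 0], [0, 0, 0], [0, 0, 0], [0, 0, 0], [0, 0, 0]], "gripper": [1, 1, 1, 1, 1, 1, 1, 1]}}

```text
time: 35.6
tool_pos: [0.4773, 0.0841, 0.2108]
ee_rot: [3.142, 0.0, 3.139]
wrist_force: [0.3, 0.2, -0.8]
width: 0.094
finger_force: 0.0
```

{"method": "play_rows", "body": {"translation": [[0, 0, 0], [0, 0, 0], [0, 0, 0], [0, 0, 0], [0, 0, 0], [0, 0, 0], [0, 0, 0], [0, 0, 0]], "twist": [[0, 0, 0], [0, 0, 0], [0, 0, 0], [0, 0, 0], [0, 0, 0], [0, 0, 0], [0, 0, 0], [0, 0, 0]], "gripper": [-1, -1, -1, -1, -1, -1, -1, -1]}}

```text
time: 36.4
tool_pos: [0.4768, 0.0843, 0.2112]
ee_rot: [-3.142, 0.001, 3.14]
wrist_force: [-1.1, -1.0, 4.1]
width: 0.0572
finger_force: 30.0
```

{"method": "play_rows", "body": {"translation": [[0, 0, -0.3], [0, 0, -0.7], [0, 0, -1], [0, 0, -1], [0, 0, -1], [0, 0, -0.5], [0, 0, -0.2], [0, 0, 0]], "twist": [[0, 0, 0], [0, 0, 0], [0, 0, 0], [0, 0, 0], [0, 0, 0], [0, 0, 0], [0, 0, 0], [0, 0, 0]], "gripper": [-1, -1, -1, -1, -1, -1, -1, -1]}}

```text
time: 37.2
tool_pos: [0.4766, 0.0843, 0.3997]
ee_rot: [3.141, 0.002, 3.14]
wrist_force: [0.1, -0.3, -0.0]
width: 0.0573
finger_force: 30.0
```

```bash
python3 - <<'E'
from h import *
robot.snapshot("wrist")
print("garlic",[(np.round(d["centre"],3).tolist(),round(d["score"],2)) for d in robot.spot_point("garlic","wrist")])
go(.386,-.1,.4,np.pi)
E
```

```text
garlic [([0.481, 0.084, 0.187], 0.92)]
units [ 2.25 -4.61 -0.07] twist z -0.02 at [0.4764 0.0843 0.397 ] 3.1398 t 37.3
```

{"method": "play_rows", "body": {"translation": [[0.3, -0.6, 0], [0.4, -0.8, 0], [0.4, -0.8, 0], [0.4, -0.8, 0], [0.4, -0.8, 0], [0.35, -0.8, 0], [0, 0, 0], [0, 0, 0]], "twist": [[0, 0, 0], [0, 0, 0], [0, 0, 0], [0, 0, 0], [0, 0, 0], [0, 0, 0], [0, 0, 0], [0, 0, 0]], "gripper": [-1, -1, -1, -1, -1, -1, -1, -1]}}

```text
time: 38.1
tool_pos: [0.386, -0.0999, 0.397]
ee_rot: [3.14, -0.003, 3.138]
wrist_force: [0.2, 0.4, -0.1]
width: 0.0572
finger_force: 30.0
```

{"method": "play_rows", "body": {"translation": [[0, 0, 0], [0, 0, 0], [0, 0, 0]], "twist": [[0, 0, 0], [0, 0, 0], [0, 0, 0]], "gripper": [-1, -1, -1]}}

```text
time: 38.4
tool_pos: [0.3867, -0.0987, 0.3984]
ee_rot: [3.141, -0.0, -3.141]
wrist_force: [-0.5, 0.3, -0.6]
width: 0.0574
finger_force: 30.0
```

```bash
python3 - <<'E'
from h import *
im=robot.snapshot("wrist");cv2.imwrite("pics/w14.png",im[:,:,::-1]);M=cam("wrist")
for z in (.012,.015):
  k,g=blob("wrist",im,(.386,-.213),z);r=circ(g);print(r,k.min(0),k.max(0))
print([(np.round(d["centre"],3).tolist(),round(d["score"],2)) for d in robot.spot_point("small_dish","wrist")])
go(*r[0],.222,np.pi)
E
```

```text
((0.38441412353515625, -0.21423295593261718), (108.86225891113281, 109.69824981689453)) [158 158] [256 260]
((0.38382720947265625, -0.21328977966308593), (107.97586059570312, 108.8050537109375)) [158 158] [256 260]
[([0.383, -0.212, 0.001], 0.83)]
units [ 0.07 -2.86  4.41] twist z -0.0 at [ 0.3866 -0.0989  0.3986] 3.1413 t 38.5
```

{"method": "play_rows", "body": {"translation": [[0.06, -0.7, 0], [0, -1, 0], [0, -0.8, 0], [0, -0.37, 0.4], [0, 0, 0.9], [0, 0, 1], [0, 0, 0.9], [0, 0, 0.6]], "twist": [[0, 0, 0], [0, 0, 0], [0, 0, 0], [0, 0, 0], [0, 0, 0], [0, 0, 0], [0, 0, 0], [0, 0, 0]], "gripper": [-1, -1, -1, -1, -1, -1, -1, -1]}}

```text
time: 39.3
tool_pos: [0.3831, -0.2136, 0.2438]
ee_rot: [3.139, -0.003, 3.14]
wrist_force: [-0.1, 1.0, -0.8]
width: 0.0575
finger_force: 30.0
```

{"method": "play_rows", "body": {"translation": [[0, 0, 0.4], [0, 0, 0.2], [0, 0, 0], [0, 0, 0], [0, 0, 0]], "twist": [[0, 0, 0], [0, 0, 0], [0, 0, 0], [0, 0, 0], [0, 0, 0]], "gripper": [-1, -1, -1, -1, -1]}}

```text
time: 39.8
tool_pos: [0.3843, -0.2146, 0.224]
ee_rot: [-3.14, 0.002, 3.14]
wrist_force: [-0.0, -0.1, -0.3]
width: 0.0572
finger_force: 30.0
```

```bash
python3 - <<'E'
from h import *
go(.384,-.2138,.219,np.pi);print(robot.get_obs()["wrist_force"])
E
```

```text
units [0.01 0.02 0.13] twist z -0.02 at [ 0.3843 -0.2146  0.224 ] 3.14 t 39.8
[-0.03415183 -0.09413998 -0.30461781]
```

{"method": "play_rows", "body": {"translation": [[0, 0, 0.1], [0, 0, 0.03], [0, 0, 0], [0, 0, 0], [0, 0, 0], [0, 0, 0], [0, 0, 0], [0, 0, 0]], "twist": [[0, 0, 0], [0, 0, 0], [0, 0, 0], [0, 0, 0], [0, 0, 0], [0, 0, 0], [0, 0, 0], [0, 0, 0]], "gripper": [-1, -1, -1, -1, 0.3, 0.4, 0.5, 0.5]}}

```text
time: 40.6
tool_pos: [0.3836, -0.2142, 0.2172]
ee_rot: [3.141, -0.0, 3.14]
wrist_force: [-1.1, 0.5, 0.8]
width: 0.0702
finger_force: 0.0
```

{"method": "play_rows", "body": {"translation": [[0, 0, -0.3], [0, 0, -0.7], [0, 0, -1], [0, 0, -1], [0, 0, -1], [0, 0, -0.5], [0, 0, 0], [0, 0, 0]], "twist": [[0, 0, 0], [0, 0, 0], [0, 0, 0], [0, 0, 0], [0, 0, 0], [0, 0, 0], [0, 0, 0], [0, 0, 0]], "gripper": [0.5, 0.5, 0.5, 1, 1, 1, 1, 1]}}

```text
time: 41.4
tool_pos: [0.3836, -0.2142, 0.3974]
ee_rot: [-3.142, 0.0, 3.14]
wrist_force: [0.4, 0.1, -1.1]
width: 0.0942
finger_force: 0.0
```

```bash
python3 - <<'E'
from h import *
im=robot.snapshot("wrist");cv2.imwrite("pics/w15.png",im[:,:,::-1]);M=cam("wrist");np.savez("pics/w15.npz",*M)
for z in (.012,.015):
  k,g=blob("wrist",im,(.384,-.213),z);r=circ(g);print(r,k.min(0),k.max(0))
print([(np.round(d["centre"],3).tolist(),round(d["score"],2)) for d in robot.spot_point("garlic","wrist")])
print([(np.round(d["centre"],3).tolist(),round(d["score"],2)) for d in robot.spot_point("small_cover","wrist")])
go(.522,-.456,.4,np.pi)
E
```

```text
((0.38329583740234374, -0.2121634521484375), (107.93803405761719, 108.55557250976562)) [264 159] [370 263]
((0.3826881103515625, -0.21217494201660156), (107.05377960205078, 107.66626739501953)) [264 159] [370 263]
[([0.39, -0.217, 0.005], 0.89)]
[([0.521, -0.454, -0.0], 0.74)]
units [-3.47 -6.04 -0.14] twist z -0.02 at [ 0.3834 -0.2141  0.3953] 3.1398 t 41.55
```

View pics/w15.png

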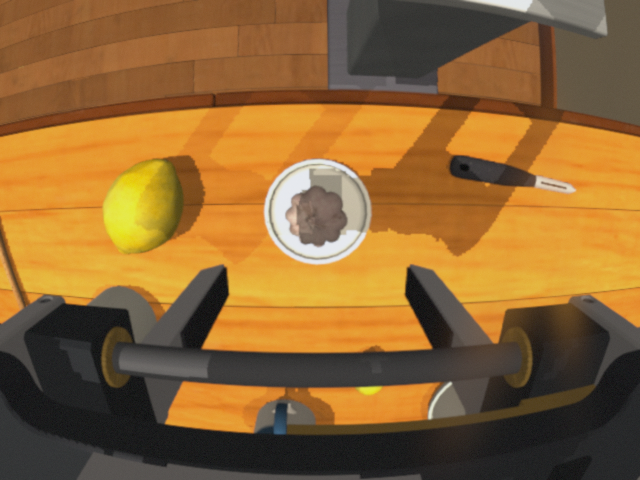

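Garlic is centred in the small dish (px 317,213). Now to the small cover.

{"method": "play_rows", "body": {"translation": [[-0.35, -0.6, -0.1], [-0.5, -0.85, 0], [-0.5, -0.9, 0], [-0.5, -0.9, 0], [-0.5, -0.9, 0], [-0.5, -0.9, 0], [-0.42, -0.7, 0], [-0.2, -0.29, 0]], "twist": [[0, 0, 0], [0, 0, 0], [0, 0, 0], [0, 0, 0], [0, 0, 0], [0, 0, 0], [0, 0, 0], [0, 0, 0]], "gripper": [1, 1, 1, 1, 1, 1, 1, 1]}}

```text
time: 42.35
tool_pos: [0.5228, -0.4588, 0.3972]
ee_rot: [3.138, -0.004, 3.138]
wrist_force: [0.9, 0.8, 0.9]
width: 0.0942
finger_force: 0.0
```

{"method": "play_rows", "body": {"translation": [[0, 0, 0], [0, 0, 0], [0, 0, 0], [0, 0, 0]], "twist": [[0, 0, 0], [0, 0, 0], [0, 0, 0], [0, 0, 0]], "gripper": [1, 1, 1, 1]}}

```text
time: 42.75
tool_pos: [0.5218, -0.4552, 0.402]
ee_rot: [-3.142, 0.0, 3.14]
wrist_force: [0.3, -0.1, -0.5]
width: 0.094
finger_force: 0.0
```

```bash
python3 - <<'E'
from h import *
im=robot.snapshot("wrist");cv2.imwrite("pics/w16.png",im[:,:,::-1]);M=cam("wrist")
k,g=blob("wrist",im,(.522,-.456),.065)
for z in(.06,.07): print(z,circ(ground("wrist",k,z,M)),k.min(0),k.max(0))
w=wood(im,k);print(w.min(0),w.max(0),circ(ground("wrist",w,.089,M)))
c=circ(ground("wrist",w,.089,M))[0];print(robot.get_obs()["joint_positions"].round(2))
go(*c,.275,np.pi)
E
```

```text
0.06 ((0.5178099365234375, -0.45487542724609376), (87.61426544189453, 92.4026870727539)) [267 164] [365 265]
0.07 ((0.5156402587890625, -0.45487307739257815), (84.91036987304688, 89.55101776123047)) [267 164] [365 265]
[302 211] [331 241] ((0.5196575927734375, -0.45473516845703127), (23.133859634399414, 24.99431610107422))
[-0.8   0.41  0.98  0.    1.75 -2.37]
units [0.05 0.02 3.18] twist z -0.01 at [ 0.5218 -0.4553  0.4021] 3.1404 t 42.8
```

{"method": "play_rows", "body": {"translation": [[0.07, 0.02, 0.6], [0, 0, 0.9], [0, 0, 0.8], [0, 0, 0.5], [0, 0, 0.25], [0, 0, 0.1], [0, 0, 0], [0, 0, 0]], "twist": [[0, 0, 0], [0, 0, 0], [0, 0, 0], [0, 0, 0], [0, 0, 0], [0, 0, 0], [0, 0, 0], [0, 0, 0]], "gripper": [1, 1, 1, 1, 0.3, 0, 0, 0]}}

```text
time: 43.6
tool_pos: [0.5196, -0.4556, 0.2775]
ee_rot: [-3.139, 0.002, 3.14]
wrist_force: [-0.2, -0.6, 0.0]
width: 0.0655
finger_force: 0.0
```

{"method": "play_rows", "body": {"translation": [[0, 0, 0], [0, 0, 0], [0, 0, 0], [0, 0, 0], [0, 0, 0], [0, 0, 0], [0, 0, 0], [0, 0, 0]], "twist": [[0, 0, 0], [0, 0, 0], [0, 0, 0], [0, 0, 0], [0, 0, 0], [0, 0, 0], [0, 0, 0], [0, 0, 0]], "gripper": [0, -1, -1, -1, -1, -1, -1, -1]}}

```text
time: 44.4
tool_pos: [0.5193, -0.4553, 0.2755]
ee_rot: [3.141, 0.0, 3.14]
wrist_force: [-0.9, 1.2, 0.6]
width: 0.0246
finger_force: 30.0
```

{"method": "play_rows", "body": {"translation": [[0, 0, -0.2], [0, 0, -0.5], [0, 0, -0.8], [0, 0, -0.8], [0, 0, -0.5], [0, 0, -0.3], [0, 0, 0], [0, 0, 0]], "twist": [[0, 0, 0], [0, 0, 0], [0, 0, 0], [0, 0, 0], [0, 0, 0], [0, 0, 0], [0, 0, 0], [0, 0, 0]], "gripper": [-1, -1, -1, -1, -1, -1, -1, -1]}}

```text
time: 45.2
tool_pos: [0.5192, -0.4554, 0.3979]
ee_rot: [3.14, -0.002, 3.14]
wrist_force: [0.5, -0.2, -2.8]
width: 0.0246
finger_force: 30.0
```

```bash
python3 - <<'E'
from h import *
im=robot.snapshot("wrist");cv2.imwrite("pics/w17.png",im[:,:,::-1]);M=cam("wrist");np.savez("pics/w17.npz",*M);R,p=tool()
t=np.linspace(0,2*np.pi,180)
for dx in(-.003,0,.003):
  for nm,r,z in(("rim",.045,.2765),("body",.045,.2145),("knob",.013,.1875)):
    q=proj("wrist",p+np.c_[dx+r*np.cos(t),r*np.sin(t),0*t+z]@R.T,M);print(dx,nm,q.min(0).round(1),q.max(0).round(1))
print([(r,im[r,317].tolist()) for r in list(range(170,196,2))+list(range(254,270,2))+list(range(310,324,2))])
go(.3835,-.213,.4,np.pi)
E
```

```text
-0.003 rim [254.2 183.8] [377.2 301.9]
-0.003 body [237.2 198.2] [394.  344.6]
-0.003 knob [289.5 272.4] [341.5 319.6]
0 rim [254.1 179.6] [377.4 298.3]
0 body [236.8 192.7] [394.4 340.5]
0 knob [289.3 266.6] [341.7 314.4]
0.003 rim [253.9 175.3] [377.6 294.8]
0.003 body [236.5 187.1] [394.7 336.3]
0.003 knob [289.2 260.8] [341.8 309.2]
[(170, [148, 93, 33]), (172, [148, 91, 35]), (174, [147, 92, 36]), (176, [144, 90, 35]), (178, [146, 93, 37]), (180, [131, 98, 68]), (182, [110, 105, 93]), (184, [111, 106, 94]), (186, [111, 108, 94]), (188, [113, 106, 95]), (190, [115, 110, 98]), (192, [117, 113, 100]), (194, [134, 129, 112]), (254, [157, 149, 131]), (256, [157, 150, 132]), (258, [157, 150, 133]), (260, [155, 148, 130]), (262, [153, 146, 127]), (264, [113, 100, 80]), (266, [89, 71, 49]), (268, [90, 70, 47]), (310, [127, 98, 67]), (312, [128, 99, 66]), (314, [129, 99, 68]), (316, [121, 93, 63]), (318, [111, 87, 59]), (320, [136, 125, 108]), (322, [155, 147, 131])]
units [ 3.4   6.05 -0.05] twist z -0.02 at [ 0.5192 -0.4553  0.397 ] 3.1398 t 45.25
```

{"method": "play_rows", "body": {"translation": [[0.35, 0.6, -0.1], [0.5, 0.85, 0], [0.5, 0.9, 0], [0.5, 0.9, 0], [0.5, 0.9, 0], [0.5, 0.9, 0], [0.38, 0.7, 0], [0.17, 0.3, 0]], "twist": [[0, 0, 0], [0, 0, 0], [0, 0, 0], [0, 0, 0], [0, 0, 0], [0, 0, 0], [0, 0, 0], [0, 0, 0]], "gripper": [-1, -1, -1, -1, -1, -1, -1, -1]}}

```text
time: 46.05
tool_pos: [0.3823, -0.2109, 0.402]
ee_rot: [3.139, -0.002, 3.141]
wrist_force: [1.1, -1.4, -3.3]
width: 0.0244
finger_force: 30.0
```

{"method": "play_rows", "body": {"translation": [[0, 0, 0], [0, 0, 0], [0, 0, 0], [0, 0, 0], [0, 0, 0]], "twist": [[0, 0, 0], [0, 0, 0], [0, 0, 0], [0, 0, 0], [0, 0, 0]], "gripper": [-1, -1, -1, -1, -1]}}

```text
time: 46.55
tool_pos: [0.3841, -0.2139, 0.4031]
ee_rot: [3.141, -0.001, 3.139]
wrist_force: [-0.7, -0.2, -2.6]
width: 0.0248
finger_force: 30.0
```

```bash
python3 - <<'E'
from h import *
im=robot.snapshot("wrist");cv2.imwrite("pics/w18.png",im[:,:,::-1]);M=cam("wrist");R,p=tool()
for dx in(-.003,0,.003): print(proj("wrist",p+R@np.array([.054+dx,0,p[2]-.014]),M))
print([(r,im[r,317].tolist()) for r in range(148,186,2)])
go(.3835,-.213,.298,np.pi)
E
```

```text
[[315.82515424 160.88957523]]
[[315.82308721 157.89544015]]
[[315.82104354 154.89866558]]
[(148, [230, 143, 46]), (150, [226, 138, 43]), (152, [222, 131, 39]), (154, [225, 136, 44]), (156, [219, 131, 42]), (158, [199, 182, 165]), (160, [237, 239, 237]), (162, [227, 229, 217]), (164, [225, 221, 202]), (166, [239, 240, 236]), (168, [238, 239, 241]), (170, [218, 213, 195]), (172, [212, 202, 177]), (174, [176, 169, 148]), (176, [165, 158, 140]), (178, [165, 158, 139]), (180, [157, 149, 133]), (182, [122, 116, 103]), (184, [114, 109, 96])]
units [0.01 0.02 2.63] twist z -0.02 at [ 0.384  -0.2138  0.4032] 3.1392 t 46.6
```

View pics/w18.png

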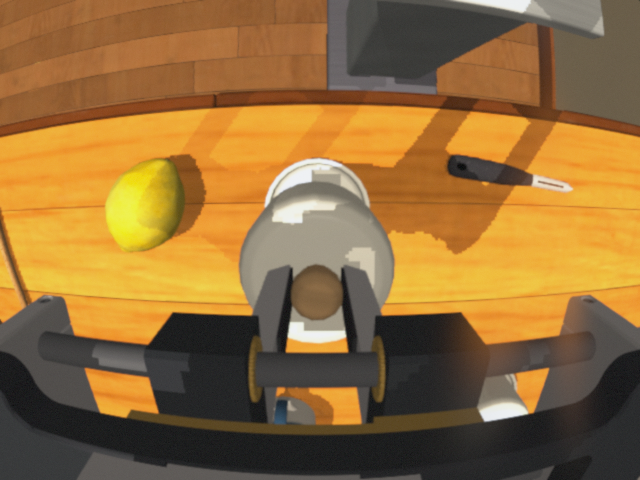

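Cover and dish are aligned laterally (mid columns 316.5 and 317). I lower it.

{"method": "play_rows", "body": {"translation": [[0.02, 0.01, 0.5], [0, 0, 0.8], [0, 0, 0.7], [0, 0, 0.4], [0, 0, 0.2], [0, 0, 0], [0, 0, 0], [0, 0, 0]], "twist": [[0, 0, 0], [0, 0, 0], [0, 0, 0], [0, 0, 0], [0, 0, 0], [0, 0, 0], [0, 0, 0], [0, 0, 0]], "gripper": [-1, -1, -1, -1, -1, -1, -1, -1]}}

```text
time: 47.4
tool_pos: [0.3833, -0.2131, 0.3009]
ee_rot: [-3.14, 0.002, 3.14]
wrist_force: [-0.9, -0.2, -3.2]
width: 0.0245
finger_force: 30.0
```

{"method": "play_rows", "body": {"translation": [[0, 0, 0.06], [0, 0, 0.06], [0, 0, 0.06], [0, 0, 0.04], [0, 0, 0], [0, 0, 0]], "twist": [[0, 0, 0], [0, 0, 0], [0, 0, 0], [0, 0, 0], [0, 0, 0], [0, 0, 0]], "gripper": [-1, -1, -1, -1, -1, -1]}}

```text
time: 48.0
tool_pos: [0.3829, -0.2127, 0.2906]
ee_rot: [3.141, -0.0, 3.14]
wrist_force: [0.1, 0.1, -3.1]
width: 0.0244
finger_force: 30.0
```

{"method": "play_rows", "body": {"translation": [[0, 0, 0.06], [0, 0, 0.04], [0, 0, 0], [0, 0, 0]], "twist": [[0, 0, 0], [0, 0, 0], [0, 0, 0], [0, 0, 0]], "gripper": [-1, -1, -1, -1]}}

```text
time: 48.4
tool_pos: [0.3829, -0.2127, 0.2865]
ee_rot: [3.141, -0.0, 3.14]
wrist_force: [0.7, -0.0, -2.4]
width: 0.0247
finger_force: 30.0
```

Rim about 3 mm above the floor and no contact; lower the rest, release, retreat and look.

{"method": "play_rows", "body": {"translation": [[0, 0, 0.04], [0, 0, 0.04], [0, 0, 0], [0, 0, 0], [0, 0, 0], [0, 0, 0], [0, 0, 0], [0, 0, 0]], "twist": [[0, 0, 0], [0, 0, 0], [0, 0, 0], [0, 0, 0], [0, 0, 0], [0, 0, 0], [0, 0, 0], [0, 0, 0]], "gripper": [-1, -1, -1, -1, -0.3, 0, 0.2, 0.2]}}

```text
time: 49.2
tool_pos: [0.383, -0.2128, 0.2837]
ee_rot: [-3.141, 0.0, 3.14]
wrist_force: [0.1, -0.8, -0.8]
width: 0.0528
finger_force: 0.0
```

{"method": "play_rows", "body": {"translation": [[0, 0, -0.3], [0, 0, -0.7], [0, 0, -1], [0, 0, -1], [-0.5, 0, -0.5], [-0.5, 0, 0], [0, 0, 0], [0, 0, 0]], "twist": [[0, 0, 0], [0, 0, 0], [0, 0, 0], [0, 0, 0], [0, 0, 0], [0, 0, 0], [0, 0, 0], [0, 0, 0]], "gripper": [0.2, 0.2, 0.2, 1, 1, 1, 1, 1]}}

```text
time: 50.0
tool_pos: [0.4227, -0.2127, 0.4235]
ee_rot: [3.141, -0.001, 3.14]
wrist_force: [0.2, 0.3, -0.2]
width: 0.0921
finger_force: 0.0
```

```bash
python3 - <<'E'
from h import *
a=robot.snapshot("wrist")[60:360,160:460];b=robot.snapshot("side");c=b[140:340,200:500]
cv2.imwrite("pics/f.png",np.vstack([np.hstack([a,cv2.resize(b[180:380,240:400],(400,500))[:300]]),cv2.resize(c,(700,300))])[:,:,::-1])
E
```

```text
(no output)
```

View pics/f.png

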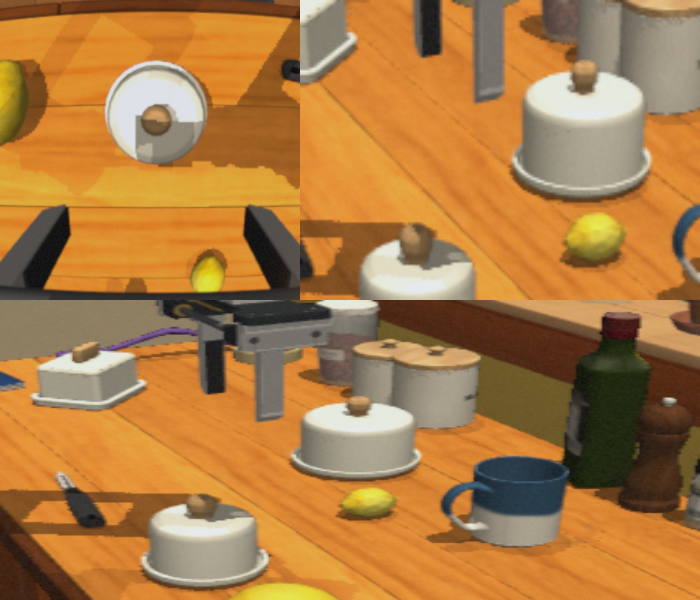

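All three covers sit level inside their lips, the mug is untouched and the gripper is clear. I hand in the job.

```bash
python3 -c "
from bench import robot
print(robot.close_job())"
```

```text
the job is handed in; nothing more can be done
None
```

The job is handed in at about 50 s: garlic and lemon are on their dishes, all three covers looked level inside their lips in the last pictures, and the mug was not touched; the hand-in call gave no verdict.

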